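# Pack Z-bent gas tubes and strip boats into the layered rack

### The job

Pack the rack for the next bonder changeover: first lay every Z-bent gas tube there is in a place of its own in the rack, turned so that both of its bent ends rest down in that place's two V-notches. Then lay the bare dark steel divider plate centred lengthwise across the four posts over them, the light metal strip boat squarely on the plate, the grey separator sheet squarely on that boat and the black boat squarely on the sheet, in that order. Leave the loupe and the tweezers alone.

Things in the scene. Friction and masses are not known exactly. Their poses are not given: they have to be found in the camera images.
- rack_top (a point): Tube rack: fixed grey foot plate 150 x 250 x 8 mm with six black V-rests and four round steel posts (12 mm thick, tops 76 mm above the worktop, at x +-26, y +-112 mm in the rack's frame). This point: the rack's centre at the height of the post tops; x across the rack, y along its length, z up.
- pair0_mid (a point): Place 0 of three, 58 mm apart along the rack: where a seated tube's middle-run centre lies, 49 mm above the worktop, open 41 mm down to the foot plate. The run lies along this frame's x (axes as the rack), its legs in V-rests centred at x +-53, y +-17 mm (same signs), in line with them. The V flanks slope 45 degrees and rise to about 6 mm above the seated centre line, 25 mm apart, so a tube let go there slides to the bottom.
- pair1_mid (a point): Place 1 of three, 58 mm apart along the rack: where a seated tube's middle-run centre lies, 49 mm above the worktop, open 41 mm down to the foot plate. The run lies along this frame's x (axes as the rack), its legs in V-rests centred at x +-53, y +-17 mm (same signs), in line with them. The V flanks slope 45 degrees and rise to about 6 mm above the seated centre line, 25 mm apart, so a tube let go there slides to the bottom.
- pair2_mid (a point): Place 2 of three, 58 mm apart along the rack: where a seated tube's middle-run centre lies, 49 mm above the worktop, open 41 mm down to the foot plate. The run lies along this frame's x (axes as the rack), its legs in V-rests centred at x +-53, y +-17 mm (same signs), in line with them. The V flanks slope 45 degrees and rise to about 6 mm above the seated centre line, 25 mm apart, so a tube let go there slides to the bottom.
- tube_a_mid (a point): Z-bent steel gas tube (2 or 3 are there; None if absent), lying flat: round bar 10 mm thick, straight middle run 64 mm along its x; the +x end is bent 40 degrees to +y, the -x end 40 degrees to -y (half-turn symmetric), legs 42 mm long, so 128 mm along x and 54 mm along y between its ends; 90 g. This point: centre of the middle run, on the centre line (5 mm above what it lies on); z up.
- tube_b_mid (a point): Z-bent steel gas tube (2 or 3 are there; None if absent), lying flat: round bar 10 mm thick, straight middle run 64 mm along its x; the +x end is bent 40 degrees to +y, the -x end 40 degrees to -y (half-turn symmetric), legs 42 mm long, so 128 mm along x and 54 mm along y between its ends; 90 g. This point: centre of the middle run, on the centre line (5 mm above what it lies on); z up.
- tube_c_mid (a point): Z-bent steel gas tube (2 or 3 are there; None if absent), lying flat: round bar 10 mm thick, straight middle run 64 mm along its x; the +x end is bent 40 degrees to +y, the -x end 40 degrees to -y (half-turn symmetric), legs 42 mm long, so 128 mm along x and 54 mm along y between its ends; 90 g. This point: centre of the middle run, on the centre line (5 mm above what it lies on); z up.
- plate_mid (a point): Bare dark steel divider plate 64 x 244 x 8 mm, 0.2 kg. Centre of the plate; y along its length, z up.
- strip_boat_mid (a point): Light metal strip boat (shallow carrier showing a tan strip of parts) 60 x 210 x 9 mm, 0.19 kg; a solid block to the touch. Its centre; y along its length, z up.
- sheet_mid (a point): Grey plastic separator sheet 61 x 200 x 6 mm, 0.09 kg, at the start lying on top of the black boat. Its centre; y along its length, z up.
- boat_b_mid (a point): Black strip boat 56 x 190 x 9 mm, 0.12 kg, at the start under the grey sheet. Its centre; y along its length, z up.
- loupe: Small grey folding loupe 52 x 30 x 16 mm, a bystander to be left alone. Origin under its centre.
- tweezers_a: Tweezers, 125 mm long, a bystander to be left alone. Origin under their centre.

How it is judged:
By the outcome, as a careful person would: the job done as asked, in the order asked, and still so for the second after the job is handed in, with the robot touching nothing.
Of tube_a, tube_b, tube_c only 2 to 3 are there at a start; the rules pass over those that are not, and their reading is None.
At some moment in a run one of boat_b may be knocked a few centimetres aside while the robot is not near it.
Once in a run the grip may slacken for a moment while it holds something.
It also fails if it takes over 208 s, if anything falls off the work surface, if the arm or the gripper's body presses on something with over 40 N, if the wrist force passes 120 N, or if a joint passes its speed limit or range.

### The arm

A 6-joint arm with a two-finger parallel gripper is mounted at the origin on a cart in front of the work surface, level with it; the furniture and walls round the work are solid. World frame = base frame: x ahead of the robot, y to its left, z up, the work surface at z = 0. Lengths are in m, angles in rad, forces in N, time in s.
With the tool pointing down it reaches from about 0.3 to 0.875 m from the base axis. Payload 6.4 kg.
Tool frame: the origin (TCP) lies on the centre line of the jaws, within the pads' length; the fingertips stand 25 mm ahead of it and the grasp point (between the pads) lies 6 mm ahead of it; z points along the fingers, y is the line along which they close (so a half turn about z gives the same grasp; the last joint's range is limited). The gripper opens to 88 mm and grips with 3 to 60 N. Pads are 18 mm wide; open, the fingers measure 123 mm over their backs; the gripper's body (75 mm by 187 mm) begins 45 mm behind the grasp point.
Start: joints at [-0.206, 0.181, 1.607, -0, 1.354, -0.206], TCP at [0.575, 0, 0.264] pointing down, gripper open.
Joint ranges: [-2.99, 2.99], [-0.89, 2.07], [0.3, 2.58], [-1.14, 4.28], [0, 2.63], [-3.12, 3.12]. Speed limits (rad/s): [2.57, 2.57, 3.01, 3.14, 3.14, 3.14].

### API

Orientations are given as a unit quaternion [x, y, z, w].
In Python, from station import sense, optics, ctrl gives the robot as it stands. The module is installed in compiled form; this text tells all that it offers.
- The arm moves only by the tool play_rows, never from a script. Its argument "commands" is a list of rows, each a list of 5 numbers: the shift along the tool's x, y, z in cm, then the turn about the tool's z in rad, then the closure, from -1 (fully open) to 1 (shut). In form: [[x, y, z, twist, jaw], ...]. A call has 1 to 20 rows; each row is the pose to reach, as a shift and turn from the pose commanded when the call began, along the tool's axes at that moment; what a row does not reach only later rows make up. A row lasts 1/12 s, in which the tool goes at most 41.7 mm and 7.16 degrees, less where a joint would pass 70% of its speed; a pose out of reach is approached as far as the arm can. A call with a gripper value outside its range is refused whole. The fingers move at their own pace and stop on an object; the grip force is fixed at half the most. Time passes only in rows, so rows that repeat a pose let the fingers close. It gives the time, the measured TCP pose, the force, the opening and the grip force at its end, in the units of the state.
- sense(): the state, without advancing time (a new reading comes with each control period).
- optics.get_image(name): name is "scene" or "side" or "wrist"; returns the picture (420x560x3 uint8, red, green, blue); there is no depth.
- optics.camera_info(name): a dict with "vfov" (degrees; the focal length in pixels is half the picture's height over the tangent of half this angle, whatever the lens; pixels are square), "cx", "cy" (the principal point, pixels), "cam_to_world" (4x4, takes a point from camera to world coordinates). Camera axes: x right, y down, z forward; pixel columns grow to the right and rows downward; lengths in m; the calibration is good to about 2 mm. A picture is of the moment at which its call begins: read the wrist's pose just before it. camera_info takes no time and is no camera call; for the wrist camera it gives the pose at the moment of the call.
- ctrl.close_job(): hands the job in; it is judged then, once.
The state is a dict: "clock": time; "qpos": joint angles; "joint_vel": joint speeds; "tau": joint torques, N m; "ee_pos": TCP position; "tool_rot": TCP orientation; "wrist_force": force on the tool from outside, world axes, zero at the start; "wrist_torque": the same for the moment, N m; "finger_gap": finger opening in m; "finger_force": force on a finger pad.
Only numpy, scipy, OpenCV 4.12 (cv2) and the standard library are available. Lean on these libraries where they do the work, as an engineer would, in place of code of your own. Each camera call takes 0.05 s, during which the arm holds its last target. There are 200 camera calls.

## Working session

There is one attempt and no reset: what is moved stays moved. The work goes in short steps, Python scripts to look and compute and a tool call to move; the robot and the scene stay as the last step left them, time stands still between calls to the robot, and variables do not carry over. Pictures are saved under pics/ and viewed, at most 14 in all, crops included, and the job is handed in when it is done.

Besides the shell and the picture viewer there is one more tool, called as name([rows], argument=value, ...), one row to a line, values as JSON. play_rows: Moves the arm, as the interface text tells. Its arguments: {"type":"object","properties":{"commands":{"type":"array"}},"required":["commands"]}

```bash
mkdir -p pics
cat > h.py <<'E'
from station import sense, optics, ctrl
import numpy as np, cv2
def snap(n,f=None):
    ci=optics.camera_info(n); im=np.array(optics.get_image(n))
    if f: cv2.imwrite(f'pics/{f}.png',im[:,:,::-1])
    return im,ci
def ray(ci,uv):
    uv=np.atleast_2d(uv).astype(float); f=210/np.tan(np.radians(ci['vfov'])/2); T=np.array(ci['cam_to_world'])
    d=np.c_[(uv[:,0]-ci['cx'])/f,(uv[:,1]-ci['cy'])/f,np.ones(len(uv))]@T[:3,:3].T
    return T[:3,3],d
def plane(ci,uv,z):
    o,d=ray(ci,uv); return o+d*((z-o[2])/d[:,2])[:,None]
def proj(ci,P):
    P=np.atleast_2d(P); f=210/np.tan(np.radians(ci['vfov'])/2); T=np.linalg.inv(np.array(ci['cam_to_world']))
    c=P@T[:3,:3].T+T[:3,3]; return np.c_[c[:,0]/c[:,2]*f+ci['cx'],c[:,1]/c[:,2]*f+ci['cy']]
def tri(c1,u1,c2,u2):
    A=np.zeros((3,3));b=np.zeros(3)
    for c,u in((c1,u1),(c2,u2)):
        o,d=ray(c,u);d=d[0]/np.linalg.norm(d[0]);M=np.eye(3)-np.outer(d,d);A+=M;b+=M@o
    return np.linalg.solve(A,b)
E
python3 - <<'E'
from h import *
np.set_printoptions(precision=3,suppress=True)
a=[snap(n) for n in('scene','side','wrist')]
for n,(im,ci) in zip(('scene','side','wrist'),a):
    cv2.imwrite(f'pics/0{n}.png',im[:,:,::-1]); print(n,ci['vfov'],ci['cx'],ci['cy'],'\n',np.array(ci['cam_to_world']))
print(sense())
E
```

```text
scene 43.85685763467279 283.57351076647706 210.72781150461978 
 [[ 0.742 -0.466  0.481 -0.326]
 [-0.67  -0.503  0.546 -0.975]
 [-0.013 -0.728 -0.686  1.306]
 [ 0.     0.     0.     1.   ]]
side 47.41485022107212 275.28319112495427 214.85097136645496 
 [[-0.927 -0.172  0.334  0.037]
 [-0.375  0.396 -0.838  1.229]
 [ 0.012 -0.902 -0.431  0.718]
 [ 0.     0.     0.     1.   ]]
wrist 63.00628957455886 282.3297861501592 211.55225826639412 
 [[ 1.     0.001 -0.001  0.575]
 [ 0.    -0.953 -0.303  0.08 ]
 [-0.001  0.303 -0.953  0.384]
 [ 0.     0.     0.     1.   ]]
{'clock': 0.15, 'qpos': array([-0.206,  0.181,  1.608, -0.   ,  1.354, -0.206]), 'joint_vel': array([-0.001, -0.   , -0.002,  0.001, -0.001,  0.001]), 'tau': array([  0.002, -43.423, -34.217,   0.07 ,   0.036,  -0.   ]), 'ee_pos': array([0.575, 0.   , 0.263]), 'tool_rot': array([ 0.707,  0.707, -0.   , -0.001]), 'wrist_force': array([ 0.184, -0.52 ,  0.007]), 'wrist_torque': array([-0.015,  0.025,  0.021]), 'finger_force': 0.0, 'finger_gap': 0.08820355569996964}
```

View pics/0scene.png

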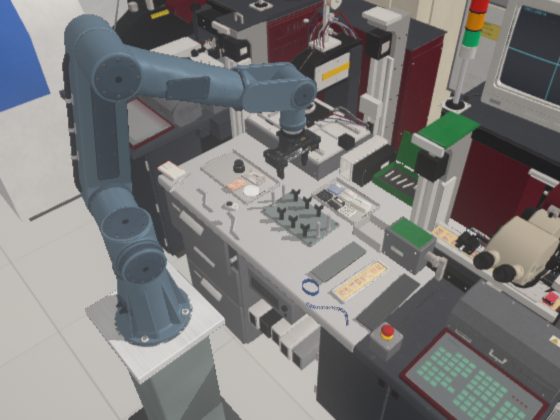

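View pics/0side.png

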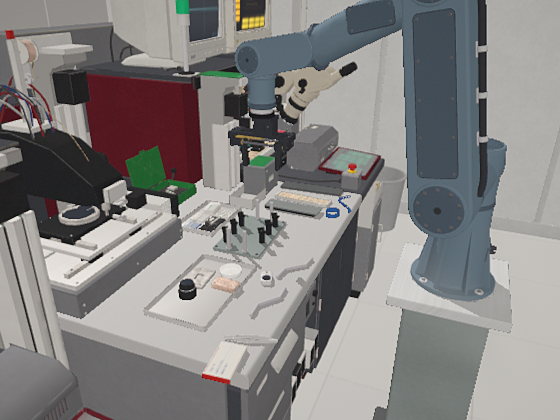

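View pics/0wrist.png

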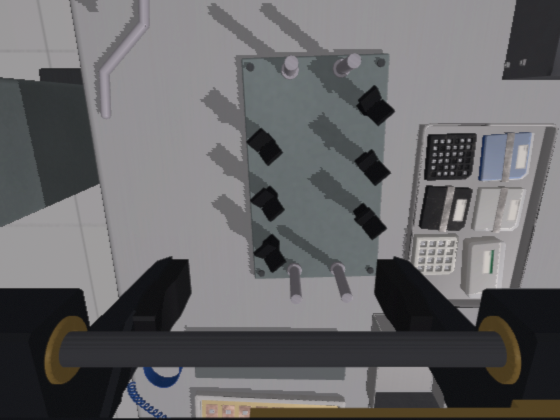

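The scene picture shows the rack at about (300,215), with the plate, strip boat and dark sheet in front of it near (340,262), (360,280) and (390,300). The side picture shows at least two tubes near (295,268) and (270,302). I'll survey with the wrist camera on both sides.

play_rows([
  [4, 0, -1, 0, -1],
  [8, 0, -3, 0, -1],
  [12, 0, -5, 0, -1],
  [16, 0, -7, 0, -1],
  [20, 0, -9, 0, -1],
  [24, 0, -10, 0, -1],
  [27, 0, -10, 0, -1],
  [27, 0, -10, 0, -1],
  [27, 0, -10, 0, -1],
  [27, 0, -10, 0, -1],
])

```text
clock: 0.98
ee_pos: [0.5747, 0.2699, 0.3629]
tool_rot: [0.707, 0.707, -0.001, -0.0]
wrist_force: [0.5, -0.6, -0.9]
finger_gap: 0.0883
finger_force: 0.0
```

Run:
```python
from h import *
im,ci=snap('wrist','1w'); import pickle; pickle.dump((im,ci),open('1w.pkl','wb')); print(sense()['ee_pos'],sense()['clock'])
```

```text
[0.57488933 0.26912537 0.36287814] 1.0333
```

View pics/1w.png

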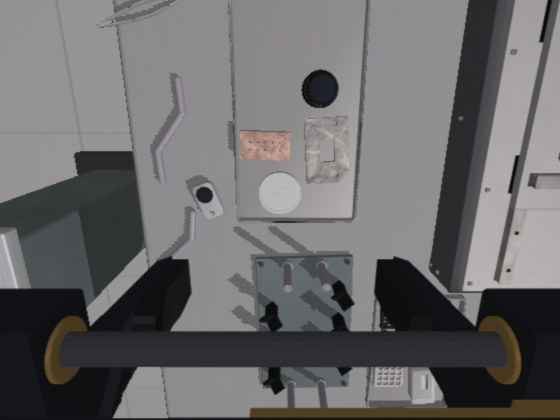

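play_rows([
  [-4, 0, 0, 0, -1],
  [-8, 0, 0, 0, -1],
  [-12, 0, 0, 0, -1],
  [-16, 0, 0, 0, -1],
  [-20, 0, 0, 0, -1],
  [-24, 0, 0, 0, -1],
  [-28, 0, 0, 0, -1],
  [-32, 0, 0, 0, -1],
  [-36, 0, 0, 0, -1],
  [-40, 0, 0, 0, -1],
  [-44, 0, 0, 0, -1],
  [-46, 0, 0, 0, -1],
  [-46, 0, 0, 0, -1],
  [-46, 0, 0, 0, -1],
  [-46, 0, 0, 0, -1],
  [-46, 0, 0, 0, -1],
])

```text
clock: 2.37
ee_pos: [0.5748, -0.1893, 0.3638]
tool_rot: [0.707, 0.707, 0.0, -0.0]
wrist_force: [0.1, -0.8, 0.3]
finger_gap: 0.0882
finger_force: 0.0
```

Run:
```python
from h import *
im,ci=snap('wrist','2w'); import pickle; pickle.dump((im,ci),open('2w.pkl','wb')); print(sense()['ee_pos'],sense()['clock'])
```

```text
[ 0.57495253 -0.18895691  0.36384846] 2.4167
```

View pics/2w.png

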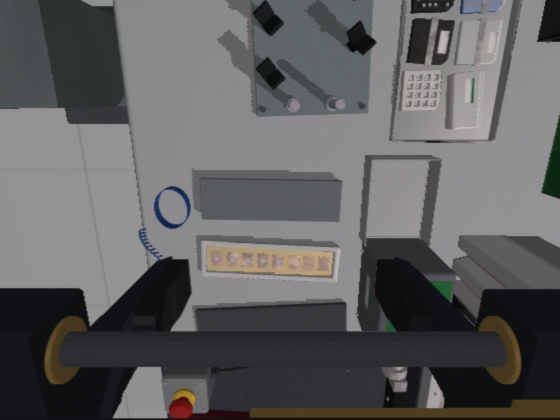

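Wrist views:
- 1w: the first tube lies around (170,130), the second has one leg at (192,225) and the rest hidden, and the loupe is at (207,200).
- 0wrist: the second tube's run goes from (145,25) to (105,70).
- 2w: the sheet on the black boat is at (270,200), the strip boat at (270,262) and the plate at (272,320).

Next I'll triangulate.

```bash
cat > m1.py <<'E'
from h import *
import pickle
np.set_printoptions(precision=4,suppress=True)
im,ci=pickle.load(open('1w.pkl','rb')); im2,c2=pickle.load(open('2w.pkl','rb'))
im0=cv2.imread('pics/0wrist.png')[:,:,::-1]
c0=dict(vfov=63.00628957,cx=282.33,cy=211.55,cam_to_world=np.array([[1,.001,-.001,.575],[0,-.953,-.303,.08],[-.001,.303,-.953,.384],[0,0,0,1]]))
c0['cam_to_world']=np.array(ci['cam_to_world']).copy(); c0['cam_to_world'][:3,3]+=[0,-.2695,-.0998]
print('tube1',plane(ci,[[178,80],[182,110],[160,150],[162,182]],.005))
print('tube2 1w',plane(ci,[[193,212],[192,240]],.005),'\n 0w',plane(c0,[[145,0],[145,25],[105,70],[105,115]],.005))
print('plate corners',plane(c2,[[197,308],[345,304]],.008),'strip',plane(c2,[[202,242],[339,247],[337,280],[202,275]],.009),'sheet',plane(c2,[[201,180],[340,182],[340,220],[201,218]],.015))
print('rack foot',plane(c0,[[243,60],[387,53],[379,275],[254,279]],.008))
print('rack foot1',plane(ci,[[256,258],[351,255],[348,384],[258,387]],.008))
# post tops triangulation: near posts in 0w & 2w
for u0,u2 in (((295,268),(293,104)),((338,267),(336,104))): print('post',tri(c0,u0,c2,u2))
for u0,u2 in (((291,64),(288,268)),((351,62),(322,268))): print('post',tri(c0,u0,ci,u2))
def crop(im,r,s,n): cv2.imwrite(f'pics/{n}.png',cv2.resize(im[r[1]:r[3],r[0]:r[2]],None,fx=s,fy=s,interpolation=cv2.INTER_CUBIC)[:,:,::-1])
a=cv2.resize(im0[30:300,80:400],None,fx=2,fy=2)[:, :, ::-1]
cv2.imwrite('pics/3.png',a)
E
python3 m1.py
```

```text
tube1 [[0.4381 0.3772 0.005 ]
 [0.44   0.3396 0.005 ]
 [0.4048 0.2864 0.005 ]
 [0.4028 0.241  0.005 ]]
tube2 1w [[0.4435 0.1961 0.005 ]
 [0.4386 0.1519 0.005 ]] 
 0w [[0.4412 0.1744 0.005 ]
 [0.4386 0.1527 0.005 ]
 [0.3926 0.1114 0.005 ]
 [0.3857 0.067  0.005 ]]
plate corners [[ 0.4385 -0.4231  0.008 ]
 [ 0.6751 -0.4157  0.008 ]] strip [[ 0.4547 -0.3086  0.009 ]
 [ 0.6604 -0.3166  0.009 ]
 [ 0.6601 -0.3722  0.009 ]
 [ 0.4509 -0.3637  0.009 ]] sheet [[ 0.4614 -0.2126  0.015 ]
 [ 0.6557 -0.2153  0.015 ]
 [ 0.6586 -0.2715  0.015 ]
 [ 0.4574 -0.2686  0.015 ]]
rack foot [[ 0.5347  0.1207  0.008 ]
 [ 0.6793  0.1273  0.008 ]
 [ 0.6929 -0.121   0.008 ]
 [ 0.5399 -0.1267  0.008 ]]
rack foot1 [[ 0.5346  0.1237  0.008 ]
 [ 0.6789  0.1289  0.008 ]
 [ 0.6889 -0.1159  0.008 ]
 [ 0.5326 -0.1227  0.008 ]]
post [ 0.5895 -0.1112  0.0088]
post [ 0.6445 -0.1113  0.0059]
post [0.5829 0.1154 0.0246]
post [0.6364 0.117  0.0289]
```

View pics/3.png

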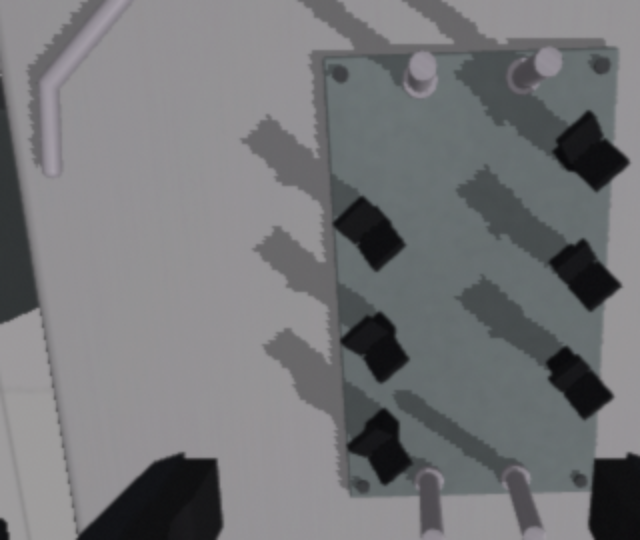

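play_rows([
  [4, -1, 0, 0, -1],
  [8, -2, 0, 0, -1],
  [12, -4, 0, 0, -1],
  [16, -5, 1, 0, -1],
  [20, -6.5, 2, 0, -1],
  [24, -8, 4, 0, -1],
  [28, -9, 6, 0, -1],
  [32, -10, 8, 0, -1],
  [36, -12, 10, 0, -1],
  [40, -13, 12, 0, -1],
  [44, -14.5, 13, 0, -1],
  [47, -15.5, 14, 0, -1],
  [47, -15.5, 14, 0, -1],
  [47, -15.5, 14, 0, -1],
  [47, -15.5, 14, 0, -1],
  [47, -15.5, 14, 0, -1],
])

```text
clock: 3.75
ee_pos: [0.42, 0.2802, 0.2242]
tool_rot: [0.707, 0.708, 0.0, 0.0]
wrist_force: [-0.0, -1.0, -0.6]
finger_gap: 0.0879
finger_force: 0.0
```

Run:
```python
from h import *
import pickle
im,ci=snap('wrist','4'); pickle.dump((im,ci),open('4.pkl','wb')); print(sense()['ee_pos'],sense()['clock'])
```

```text
[0.42043938 0.27971149 0.22441627] 3.8
```

View pics/4.png

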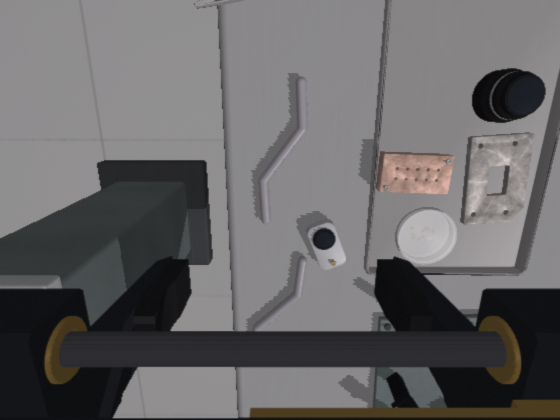

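Picture 4 shows tube 1 with bends at (303,129) and (264,183), and tube 2 with its leg from (303,260) to its bend at (298,295). The loupe is at (326,245).

```bash
cat > m2.py <<'E'
exec(open('m1.py').read().split("print('tube1'")[0])
i4,c4=pickle.load(open('4.pkl','rb'))
hsv=cv2.cvtColor(i4,cv2.COLOR_RGB2HSV)
# local table background subtraction: tube is brighter/darker than blurred table
g=cv2.cvtColor(i4,cv2.COLOR_RGB2LAB).astype(int)
for (x,y) in ((283,156),(303,100),(265,205),(300,275),(300,200)): print((x,y),i4[y,x-12:x+13:2].tolist())
for u4,u1 in (((303,129),(182,110)),((264,183),(160,150))): print('tri',tri(c4,u4,ci,u1),plane(c4,u4,.005))
print('t2',tri(c4,(298,295),c0,(143,25)),plane(c4,[(303,260),(298,295),(255,328)],.005))
print('loupe',plane(c4,(326,245),.008))
E
python3 m2.py
```

```text
(283, 156) [[99, 98, 100], [99, 97, 100], [87, 85, 89], [94, 90, 96], [117, 112, 120], [135, 131, 138], [156, 150, 159], [154, 149, 157], [137, 134, 140], [138, 136, 139], [139, 136, 139], [138, 137, 139], [139, 137, 139]]
(303, 100) [[100, 99, 101], [100, 98, 100], [96, 94, 96], [86, 83, 88], [113, 109, 116], [136, 132, 139], [144, 137, 146], [137, 132, 140], [139, 136, 139], [138, 136, 139], [138, 137, 139], [138, 136, 139], [139, 136, 139]]
(265, 205) [[137, 136, 138], [102, 101, 103], [99, 98, 100], [97, 96, 98], [93, 90, 95], [125, 121, 128], [145, 140, 149], [148, 143, 152], [133, 129, 135], [138, 136, 139], [138, 136, 139], [138, 136, 139], [139, 136, 140]]
(300, 275) [[131, 129, 130], [100, 98, 100], [99, 98, 99], [98, 97, 99], [84, 81, 86], [107, 104, 110], [135, 131, 138], [165, 159, 169], [138, 134, 140], [137, 136, 138], [138, 136, 139], [139, 136, 139], [139, 137, 139]]
(300, 200) [[138, 136, 139], [138, 137, 139], [138, 136, 139], [138, 137, 139], [138, 136, 139], [138, 136, 139], [138, 135, 138], [138, 136, 139], [138, 136, 139], [138, 137, 139], [138, 136, 139], [139, 137, 139], [138, 137, 139]]
tri [0.4403 0.3377 0.0073] [[0.4402 0.3355 0.005 ]]
tri [0.4022 0.2834 0.0003] [[0.4017 0.2821 0.005 ]]
t2 [0.4376 0.1529 0.0057] [[0.443  0.1963 0.005 ]
 [0.4383 0.1529 0.005 ]
 [0.3888 0.1091 0.005 ]]
loupe [[0.467  0.2154 0.008 ]]
```

play_rows([
  [1.5, 0, 4, 0.125, 0.1],
  [2.9, 0.1, 8, 0.25, 0.1],
  [2.9, 0.1, 12, 0.375, 0.1],
  [2.9, 0.1, 14, 0.5, 0.1],
  [2.9, 0.1, 15, 0.625, 0.1],
  [2.9, 0.1, 15, 0.625, 0.1],
  [2.9, 0.1, 15, 0.625, 0.1],
  [2.9, 0.1, 15, 0.625, 0.1],
])

```text
clock: 4.47
ee_pos: [0.4226, 0.3088, 0.0752]
tool_rot: [0.89, 0.457, 0.001, 0.0]
wrist_force: [-0.2, 0.2, 1.7]
finger_gap: 0.0401
finger_force: 0.0
```

```bash
cat >> h.py <<'E'
from scipy.spatial.transform import Rotation as R
def go(P,yaw_y=None):
    """shift in tool axes (cm) and twist so that TCP gets to P and tool y points at world angle yaw_y (deg, mod 180)"""
    s=sense(); Rm=R.from_quat(s['tool_rot']); d=Rm.inv().apply(np.array(P)-s['ee_pos'])*100
    a=np.degrees(np.arctan2(*Rm.as_matrix()[[1,0],1])); t=None
    if yaw_y is not None: t=-((yaw_y-a+90)%180-90)*np.pi/180
    print('at',s['ee_pos'].round(4),'yaw',round(a,1),'q6',round(s['qpos'][5],2),'shift cm',d.round(2),'twist',t,'gap',round(s['finger_gap'],4),'t',s['clock'])
E
python3 - <<'E'
from h import *
import pickle
im,ci=snap('wrist','5'); pickle.dump((im,ci),open('5.pkl','wb'))
go([.421,.309,.0265],-35.8)
P=[[.421+s*.032*np.cos(.946),.309+s*.032*np.sin(.946),.005] for s in(-1,0,1)]
print(proj(ci,P))
E
```

```text
at [0.4226 0.309  0.0754] yaw -35.7 q6 1.03 shift cm [-0.11 -0.14  4.89] twist 0.001801642211036954 gap 0.0399 t 4.5167
[[280.67475382 289.80399051]
 [280.73646623 242.74813092]
 [280.80421868 191.08671684]]
```

View pics/5.png

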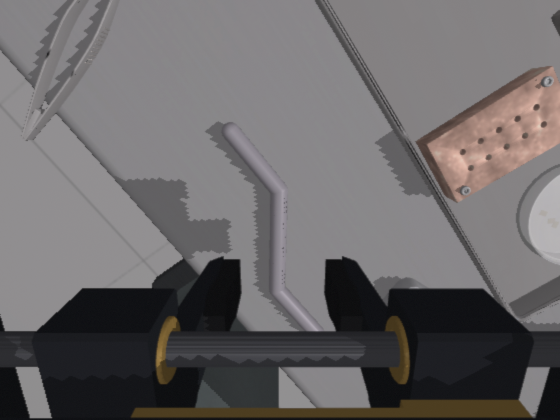

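Picture 5 shows the run between bends at (280,190) and (279,288), which matches the prediction. I'll descend and grip.

play_rows([
  [-0.1, -0.15, 2.5, 0, 0.1],
  [-0.1, -0.15, 4.2, 0, 0.1],
  [-0.1, -0.15, 4.9, 0, 0.1],
  [-0.1, -0.15, 4.9, 0, 0.1],
  [-0.1, -0.15, 4.9, 0, 1],
  [-0.1, -0.15, 4.9, 0, 1],
  [-0.1, -0.15, 4.9, 0, 1],
  [-0.1, -0.15, 4.9, 0, 1],
  [-0.1, -0.15, 4.9, 0, 1],
  [-0.1, -0.15, 4.9, 0, 1],
  [-0.1, -0.15, 2.9, 0, 1],
  [-0.1, -0.15, -1, 0, 1],
  [-0.1, -0.15, -5, 0, 1],
  [-0.1, -0.15, -9, 0, 1],
  [-0.1, -0.15, -12, 0, 1],
  [-0.1, -0.15, -12, 0, 1],
])

```text
clock: 5.85
ee_pos: [0.4227, 0.3107, 0.2008]
tool_rot: [0.89, 0.456, 0.006, 0.0]
wrist_force: [2.2, 0.1, 0.3]
finger_gap: 0.0087
finger_force: 30.0
```

Run:
```python
from h import *
go([.612,.03,.24],92)
```

```text
at [0.4227 0.3107 0.2008] yaw -35.8 q6 1.03 shift cm [-11.66  31.79  -3.85] twist 0.9112690103216171 gap 0.0087 t 5.85
```

play_rows([
  [-1, 3, -1, 0.1, 1],
  [-2, 6, -2, 0.2, 1],
  [-4, 9, -4, 0.3, 1],
  [-5, 12, -6, 0.4, 1],
  [-6, 16, -8, 0.5, 1],
  [-8, 19, -8, 0.6, 1],
  [-9, 22, -8, 0.7, 1],
  [-11, 25, -8, 0.8, 1],
  [-12, 28, -8, 0.9, 1],
  [-13, 30, -8, 0.91, 1],
  [-13.4, 32, -8, 0.91, 1],
  [-13.4, 33, -8, 0.91, 1],
  [-13.4, 33, -8, 0.91, 1],
  [-13.4, 33, -8, 0.91, 1],
  [-13.4, 33, -8, 0.91, 1],
])

```text
clock: 7.1
ee_pos: [0.6077, 0.0085, 0.2731]
tool_rot: [1.0, 0.018, -0.001, -0.0]
wrist_force: [0.5, 0.2, -0.8]
finger_gap: 0.0089
finger_force: 30.0
```

Run:
```python
from h import *
import pickle
im,ci=snap('wrist','6'); pickle.dump((im,ci),open('6.pkl','wb'))
go([.612,.0,.24],92)
```

```text
at [0.6077 0.0086 0.2734] yaw -87.9 q6 1.35 shift cm [0.4  0.88 3.34] twist 0.0023475780923382017 gap 0.0085 t 7.15
```

View pics/6.png

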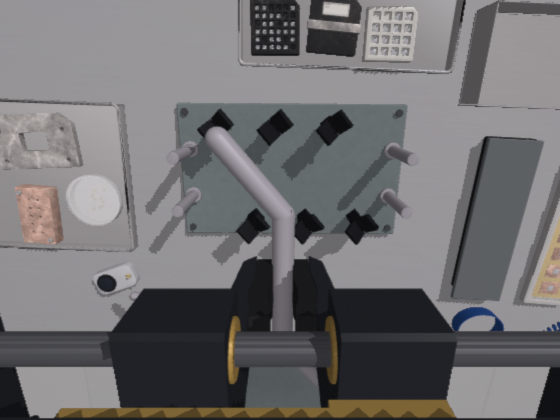

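Picture 6 shows the tube held with its run along column 283 and its upper leg bending left (+y), which is the right way. The rack is at columns 180–405 and the post tops are near (176,156), (180,210), (412,158) and (406,211).

```bash
cat > m3.py <<'E'
exec(open('m1.py').read().split("print('tube1'")[0])
i6,c6=pickle.load(open('6.pkl','rb'))
u6=[(180,210),(176,156),(406,211),(412,158)]; u0=[(292,63),(354,60),(296,296.5),(346,295.5)]
P=np.array([tri(c6,a,c0,b) for a,b in zip(u6,u0)]); print(P,P.mean(0)); p=plane(c6,u6,.076); print(p,p.mean(0)); print(plane(c0,u0,.076).mean(0))
for Q in (P,p):
    v=Q[0]+Q[1]-Q[2]-Q[3]; print('yaw',np.degrees(np.arctan2(-v[0],v[1])))
# foot plate corners
f=plane(c6,[(178,104),(405,104),(400,235),(184,235)],.008); print('foot',f,f.mean(0))
# tube in hand
s=sense();z=.2734-.0215
print('held bends',plane(c6,[(283,214),(217,139)],z))
# black rest centroids
m=(i6.max(2)<45).astype(np.uint8); m[255:]=0; m[:100]=0
n,l,st,ce=cv2.connectedComponentsWithStats(m)
for k in range(1,n):
    if st[k,4]>150: print(st[k],ce[k],plane(c6,ce[k],.042))
cv2.imwrite('pics/7.png',cv2.resize(i6[95:245,160:430],None,fx=2.8,fy=2.8,interpolation=cv2.INTER_CUBIC)[:,:,::-1])
E
python3 m3.py
```

```text
[[ 0.582   0.1106  0.0715]
 [ 0.6346  0.1131  0.0672]
 [ 0.5888 -0.1132  0.0704]
 [ 0.641  -0.1114  0.0705]] [ 0.6116 -0.0002  0.0699]
[[ 0.583   0.1082  0.076 ]
 [ 0.6353  0.1091  0.076 ]
 [ 0.5902 -0.1114  0.076 ]
 [ 0.6417 -0.1094  0.076 ]] [ 0.6126 -0.0008  0.076 ]
[0.6112 0.0018 0.076 ]
yaw 1.6743994859571407
yaw 1.776250456298606
foot [[ 0.6804  0.1245  0.008 ]
 [ 0.6895 -0.1191  0.008 ]
 [ 0.5391 -0.1351  0.008 ]
 [ 0.5293  0.1256  0.008 ]] [ 0.6096 -0.001   0.008 ]
held bends [[0.6401 0.0104 0.2519]
 [0.6712 0.0385 0.2519]]
[198 110  35  27 366] [215.9426 122.4508] [[0.6648 0.0779 0.042 ]]
[257 110  36  36 623] [274.3852 126.9711] [[0.6626 0.0196 0.042 ]]
[316 110  37  35 655] [333.2718 126.6473] [[ 0.6651 -0.0391  0.042 ]]
[458 137  30 118 362] [472.6464 193.5608] [[ 0.6019 -0.1923  0.042 ]]
[237 209  32  34 558] [252.3262 225.7276] [[0.5568 0.0405 0.042 ]]
[295 209  29  35 557] [306.0467 225.3573] [[ 0.5595 -0.0181  0.042 ]]
[345 209  33  35 621] [358.9726 225.3221] [[ 0.5617 -0.0758  0.042 ]]
```

View pics/7.png

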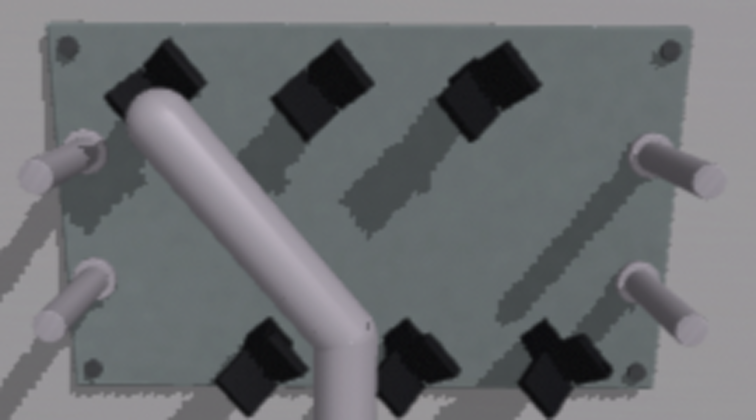

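The rack centre is about (0.612, 0.000) with a yaw of about 1.7°. Tube 1 goes to the +y place, at (0.610, 0.058).

play_rows([
  [0.2, -2.5, 4, 0, 1],
  [0.4, -4.9, 8, 0.007, 1],
  [0.4, -4.9, 12, 0.007, 1],
  [0.4, -4.9, 16, 0.007, 1],
  [0.4, -4.9, 16.5, 0.007, 1],
  [0.4, -4.9, 16.5, 0.007, 1],
  [0.4, -4.9, 16.5, 0.007, 1],
])

```text
clock: 7.73
ee_pos: [0.611, 0.0568, 0.1098]
tool_rot: [1.0, 0.015, 0.0, 0.0]
wrist_force: [-0.3, -1.1, -0.2]
finger_gap: 0.0087
finger_force: 30.0
```

Run:
```python
from h import *
go([.610,.058,.0715],91.7)
```

```text
at [0.611  0.0568 0.1098] yaw -88.3 q6 1.44 shift cm [-0.1  -0.12  3.83] twist -0.00022030460265828422 gap 0.0087 t 7.7333
```

play_rows([
  [-0.1, -0.1, 1.5, 0, 1],
  [-0.1, -0.1, 2.8, 0, 1],
  [-0.1, -0.1, 3.5, 0, 1],
  [-0.1, -0.1, 3.8, 0, 1],
  [-0.1, -0.1, 3.8, 0, 1],
  [-0.1, -0.1, 3.8, 0, 1],
])

```text
clock: 8.23
ee_pos: [0.6101, 0.0573, 0.0714]
tool_rot: [1.0, 0.014, 0.0, 0.0]
wrist_force: [-0.3, 0.1, -0.7]
finger_gap: 0.009
finger_force: 30.0
```

Run:
```python
from h import *
go([.610,.058,.0715],91.7); print(sense()['wrist_force'])
```

```text
at [0.6101 0.0573 0.0714] yaw -88.4 q6 1.44 shift cm [-0.01 -0.07 -0.01] twist -0.0009771194575198918 gap 0.009 t 8.2333
[-0.28311687  0.05336846 -0.65961709]
```

play_rows([
  [0, 0, 0, 0, 0.3],
  [0, 0, 0, 0, 0.3],
  [0, 0, 0, 0, 0.3],
  [0, 0, 0, 0, 0.3],
  [0, 0, -2, 0, 0.3],
  [0, 0, -5, 0, 0.3],
  [0, 0, -9, 0, 0.3],
  [0, 0, -13, 0, 0.3],
  [0, 0, -17, 0, 0.3],
  [0, 0, -17, 0, 0.3],
  [0, 0, -17, 0, 0.3],
])

```text
clock: 9.15
ee_pos: [0.6114, 0.0573, 0.2445]
tool_rot: [1.0, 0.014, 0.004, 0.0]
wrist_force: [-0.4, -0.3, -0.4]
finger_gap: 0.0307
finger_force: 0.0
```

Run:
```python
from h import *
import pickle
im,ci=snap('wrist'); pickle.dump((im,ci),open('7.pkl','wb')); cv2.imwrite('pics/8.png',im[60:360,100:480,::-1])
# tube2: mid from (.4383,.1529),(.3905,.1103)
print(proj(ci,[[.61-.032,.058-.001,.049],[.61+.032,.058+.001,.049]]))
go([.4145,.1316,.1],41.7-90)
go([.4145,.1316,.1],90+41.7)
```

```text
[[282.46772787 224.32642706]
 [282.34567066 158.87008352]]
at [0.61   0.0574 0.2416] yaw -88.3 q6 1.44 shift cm [-19.35  -7.98  14.12] twist -0.6989459905637896 gap 0.0311 t 9.2
at [0.61   0.0574 0.2416] yaw -88.3 q6 1.44 shift cm [-19.35  -7.98  14.12] twist -0.698945990563789 gap 0.0311 t 9.2
```

View pics/8.png

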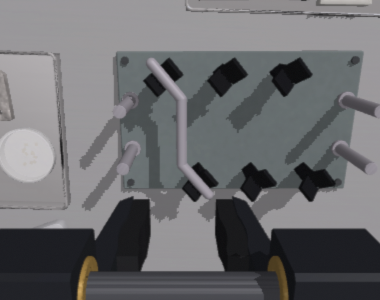

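Picture 8: tube 1 is seated, with bends at full-image (282,158) and (282,224), exactly as predicted. Next is tube 2.

play_rows([
  [-3, -1, 0, -0.1, 0.1],
  [-6, -2, 0, -0.2, 0.1],
  [-10, -4, 0, -0.3, 0.1],
  [-13, -5, 3, -0.4, 0.1],
  [-16, -7, 6, -0.5, 0.1],
  [-19.3, -8, 10, -0.6, 0.1],
  [-19.3, -8, 14, -0.7, 0.1],
  [-19.3, -8, 14, -0.7, 0.1],
  [-19.3, -8, 14, -0.7, 0.1],
  [-19.3, -8, 14, -0.7, 0.1],
  [-19.3, -8, 14, -0.7, 0.1],
])

```text
clock: 10.12
ee_pos: [0.4152, 0.1317, 0.1012]
tool_rot: [0.934, 0.356, 0.0, 0.0]
wrist_force: [0.2, -0.2, 0.1]
finger_gap: 0.0399
finger_force: 0.0
```

Run:
```python
from h import *
import pickle
im,ci=snap('wrist'); pickle.dump((im,ci),open('9.pkl','wb')); cv2.imwrite('pics/9.png',im[100:360,120:440,::-1])
print(proj(ci,[[.4383,.1529,.005],[.3905,.1103,.005]]))
go([.4145,.1316,.0265],90+41.7)
```

```text
[[282.60442328 180.71885244]
 [282.52981683 270.1266133 ]]
at [0.4158 0.1317 0.1017] yaw -48.3 q6 0.88 shift cm [-0.11 -0.09  7.52] twist 0.00023469345833330716 gap 0.0399 t 10.1667
```

View pics/9.png

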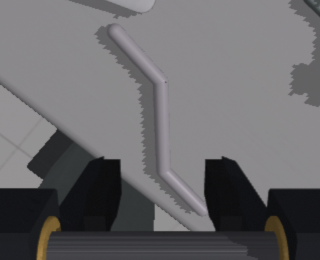

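Picture 9: the bends are at full-image (282,184) and (283,272), about 2 mm along the run from the estimate. I'll correct for that and grip.

play_rows([
  [-0.2, -0.1, 3, 0, 0.1],
  [-0.3, -0.1, 6, 0, 0.1],
  [-0.3, -0.1, 7.1, 0, 0.1],
  [-0.3, -0.1, 7.5, 0, 0.1],
  [-0.3, -0.1, 7.5, 0, 0.1],
  [-0.3, -0.1, 7.5, 0, 1],
  [-0.3, -0.1, 7.5, 0, 1],
  [-0.3, -0.1, 7.5, 0, 1],
  [-0.3, -0.1, 7.5, 0, 1],
  [-0.3, -0.1, 7.5, 0, 1],
  [-0.3, -0.1, 7.5, 0, 1],
  [-0.3, -0.1, 5.5, 0, 1],
  [-0.3, -0.1, 2, 0, 1],
  [-0.3, -0.1, -2, 0, 1],
  [-0.3, -0.1, -6, 0, 1],
  [-0.3, -0.1, -9, 0, 1],
  [-0.3, -0.1, -9, 0, 1],
])

```text
clock: 11.58
ee_pos: [0.4152, 0.1309, 0.1971]
tool_rot: [0.934, 0.357, 0.005, 0.002]
wrist_force: [1.8, 0.2, -0.3]
finger_gap: 0.0087
finger_force: 30.0
```

Run:
```python
from h import *
go([.6134,-.058,.19],91.7)
```

```text
at [0.4152 0.1309 0.1971] yaw -48.2 q6 0.87 shift cm [ 2.19 27.28  0.93] twist 0.6993905967377015 gap 0.0087 t 11.5833
```

play_rows([
  [0.2, 3, 0, 0.1, 1],
  [0.5, 7, 0, 0.2, 1],
  [0.8, 11, 0, 0.3, 1],
  [1.1, 15, 0, 0.4, 1],
  [1.5, 19, 0, 0.5, 1],
  [1.8, 23, 0, 0.6, 1],
  [2.2, 26, 0, 0.7, 1],
  [2.2, 27.3, 0, 0.7, 1],
  [2.2, 27.3, 0, 0.7, 1],
  [2.2, 27.3, 0, 0.7, 1],
  [2.2, 27.3, 4, 0.7, 1],
  [2.2, 27.3, 7, 0.7, 1],
  [2.2, 27.3, 8, 0.7, 1],
  [2.2, 27.3, 8, 0.7, 1],
  [2.2, 27.3, 8, 0.7, 1],
])

```text
clock: 12.83
ee_pos: [0.6093, -0.0575, 0.1109]
tool_rot: [1.0, 0.015, -0.0, -0.0]
wrist_force: [0.0, -0.3, -1.0]
finger_gap: 0.0088
finger_force: 30.0
```

Run:
```python
from h import *
go([.6134,-.058,.0715],91.7)
```

```text
at [ 0.6093 -0.0575  0.1109] yaw -88.3 q6 1.25 shift cm [0.42 0.06 3.94] twist 0.0002638035314729922 gap 0.0088 t 12.8333
```

play_rows([
  [0.4, 0.05, 1.5, 0, 1],
  [0.4, 0.05, 2.8, 0, 1],
  [0.4, 0.05, 3.5, 0, 1],
  [0.4, 0.05, 3.9, 0, 1],
  [0.4, 0.05, 3.9, 0, 1],
  [0.4, 0.05, 3.9, 0, 1],
])

```text
clock: 13.33
ee_pos: [0.6137, -0.0586, 0.072]
tool_rot: [1.0, 0.014, -0.0, -0.0]
wrist_force: [-0.5, 1.1, -0.4]
finger_gap: 0.0089
finger_force: 30.0
```

Run:
```python
from h import *
go([.6134,-.058,.0715],91.7)
```

```text
at [ 0.6137 -0.0586  0.072 ] yaw -88.3 q6 1.25 shift cm [-0.03 -0.07  0.06] twist -0.0007928373733907223 gap 0.0089 t 13.3333
```

play_rows([
  [0, 0, 0.05, 0, 0.3],
  [0, 0, 0.05, 0, 0.3],
  [0, 0, 0.05, 0, 0.3],
  [0, 0, 0.05, 0, 0.3],
  [0, 0, -2, 0, 0.3],
  [0, 0, -5, 0, 0.3],
  [0, 0, -9, 0, 0.3],
  [0, 0, -13, 0, 0.3],
  [0, 0, -17, 0, 0],
  [0, 2, -20, 0, -0.5],
  [0, 4, -20, 0, -1],
  [0, 8, -20, 0, -1],
  [0, 12, -20, 0, -1],
  [0, 16, -20, 0, -1],
  [0, 18, -20, 0, -1],
  [0, 18, -20, 0, -1],
  [0, 18, -20, 0, -1],
])

```text
clock: 14.75
ee_pos: [0.6186, -0.24, 0.2715]
tool_rot: [1.0, 0.013, -0.0, -0.0]
wrist_force: [0.8, 0.1, 0.4]
finger_gap: 0.0873
finger_force: 0.0
```

Run:
```python
from h import *
import pickle
im,ci=snap('wrist','10'); pickle.dump((im,ci),open('10.pkl','wb'))
print(proj(ci,[[.6134-.032,-.058-.001,.049],[.6134+.032,-.058+.001,.049]]))
go([.56,-.39,.25],90)
```

```text
[[110.57955293 213.30312954]
 [100.53540756 152.13472022]]
at [ 0.6187 -0.2386  0.2715] yaw -88.4 q6 1.0 shift cm [-6.3  14.97  2.14] twist 0.028044030081055875 gap 0.0883 t 14.8
```

View pics/10.png

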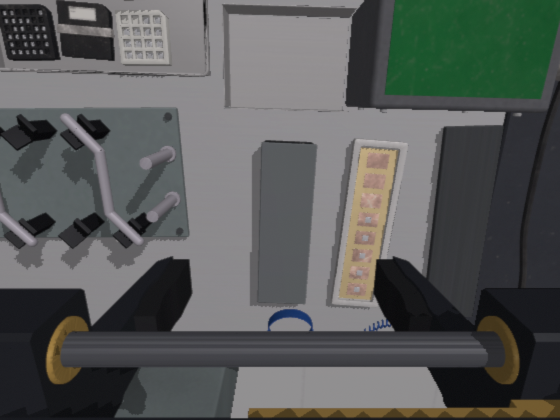

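Picture 10: tube 2 is seated, with bends at (100,150) and (108,212). The sheet stack is at (287,220), the strip boat at (370,220) and the plate at (465,200). No third tube shows anywhere. I'll go over the plate.

play_rows([
  [-2, 3, -1, 0, -1],
  [-3, 7, -2, 0, -1],
  [-5, 11, -3, 0, -1],
  [-6, 14, -3, 0, -1],
  [-6, 15, -3, 0, -1],
  [-6, 15, -3, 0, -1],
  [-6, 15, -3, 0, -1],
  [-6, 15, -3, 0, -1],
])

```text
clock: 15.47
ee_pos: [0.5641, -0.388, 0.3014]
tool_rot: [1.0, 0.016, -0.0, -0.001]
wrist_force: [-0.0, -0.4, 0.5]
finger_gap: 0.0881
finger_force: 0.0
```

```bash
cat > m4.py <<'E'
from h import *
import pickle
np.set_printoptions(precision=4,suppress=True)
im,ci=snap('wrist','11'); pickle.dump((im,ci),open('11.pkl','wb'))
go([.557,-.43,.1],90)
for u in ((350,200),(282,200),(282,100),(200,200),(320,200)): print(u,im[u[1],u[0]])
print('row200',[tuple(im[200,c]) for c in range(180,470,12)])
E
python3 m4.py
```

```text
at [ 0.5642 -0.3879  0.3015] yaw -88.2 q6 0.76 shift cm [-0.85  4.2  20.14] twist 0.03142947691085639 gap 0.088 t 15.5167
(350, 200) [68 69 72]
(282, 200) [168 166 169]
(282, 100) [172 170 173]
(200, 200) [167 164 168]
(320, 200) [68 69 73]
row200 [(np.uint8(104), np.uint8(107), np.uint8(109)), (np.uint8(165), np.uint8(162), np.uint8(166)), (np.uint8(166), np.uint8(164), np.uint8(168)), (np.uint8(122), np.uint8(120), np.uint8(123)), (np.uint8(194), np.uint8(173), np.uint8(134)), (np.uint8(166), np.uint8(136), np.uint8(125)), (np.uint8(197), np.uint8(161), np.uint8(148)), (np.uint8(192), np.uint8(187), np.uint8(188)), (np.uint8(168), np.uint8(166), np.uint8(169)), (np.uint8(168), np.uint8(165), np.uint8(168)), (np.uint8(168), np.uint8(166), np.uint8(170)), (np.uint8(66), np.uint8(67), np.uint8(70)), (np.uint8(65), np.uint8(67), np.uint8(70)), (np.uint8(68), np.uint8(69), np.uint8(72)), (np.uint8(68), np.uint8(71), np.uint8(74)), (np.uint8(63), np.uint8(65), np.uint8(69)), (np.uint8(55), np.uint8(55), np.uint8(61)), (np.uint8(54), np.uint8(55), np.uint8(62)), (np.uint8(50), np.uint8(50), np.uint8(56)), (np.uint8(54), np.uint8(55), np.uint8(61)), (np.uint8(55), np.uint8(56), np.uint8(62)), (np.uint8(55), np.uint8(56), np.uint8(62)), (np.uint8(55), np.uint8(57), np.uint8(62)), (np.uint8(55), np.uint8(55), np.uint8(62)), (np.uint8(55), np.uint8(57), np.uint8(63))]
```

View pics/11.png

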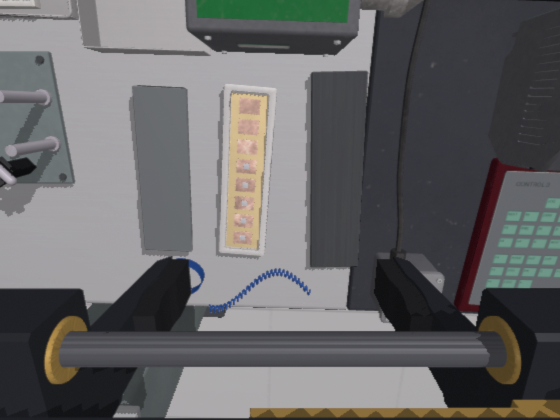

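Picture 11 shows the plate at cols 310–360, rows 71–268. A dark console bounds it on the right, from (373,60) to (348,310), and the strip boat is at (247,170). I need the console's height, since one finger must go down beside it.

```bash
cat > m5.py <<'E'
from h import *
import pickle
np.set_printoptions(precision=4,suppress=True)
A,ca=pickle.load(open('11.pkl','rb')); B,cb=pickle.load(open('2w.pkl','rb')); C,cc=pickle.load(open('10.pkl','rb'))
g=lambda I:I.astype(int).sum(2)//3
for r in (62,90,140,200,250,275,300): print('11 row',r,'|',' '.join(map(str,g(A)[r,300:386:3])))
for c in (215,250,300,330,352,362): print('2w col',c,'|',' '.join(map(str,g(B)[296:420:4,c])))
for r in (115,150,200,250): print('10 row',r,'|',' '.join(map(str,g(C)[r,425:545:4])))
E
python3 m5.py
```

```text
11 row 62 | 174 173 172 172 172 173 173 172 173 172 172 172 172 173 173 173 173 173 174 174 174 173 173 170 33 50 58 58 59
11 row 90 | 172 172 160 116 61 68 69 71 71 72 72 70 71 71 71 70 71 72 70 71 71 70 92 32 49 59 58 58 59
11 row 140 | 171 171 160 116 62 68 70 69 70 70 69 69 70 69 70 69 70 71 70 70 70 66 43 58 57 57 58 58 58
11 row 200 | 168 167 117 107 67 67 70 68 67 69 69 70 69 68 71 71 71 69 70 70 65 57 57 56 57 56 57 57 57
11 row 250 | 166 166 122 105 67 66 69 67 69 69 69 70 68 68 69 68 71 69 68 71 58 59 58 58 58 58 58 58 58
11 row 275 | 165 164 165 165 166 165 165 165 165 166 166 165 166 165 166 166 150 37 56 58 58 57 57 57 52 46 17 18 15
11 row 300 | 163 163 164 164 163 164 165 164 164 165 165 165 165 165 164 164 34 55 56 56 56 56 57 57 56 51 21 18 18
2w col 215 | 141 141 136 38 55 57 58 58 56 37 41 41 43 44 47 48 47 46 26 27 50 52 49 48 49 48 48 49 48 16 18
2w col 250 | 141 141 96 43 57 56 57 58 56 37 41 41 43 43 45 47 47 46 42 47 47 48 49 48 48 47 48 48 41 54 53
2w col 300 | 142 139 42 55 57 56 56 56 57 37 41 41 44 44 46 47 46 46 49 48 49 50 49 51 50 49 50 49 56 57 55
2w col 330 | 144 97 38 57 57 58 58 58 58 37 41 41 44 45 46 48 47 46 51 50 50 50 51 49 51 50 50 51 56 57 55
2w col 352 | 144 144 145 144 145 144 144 144 145 42 41 42 44 43 47 47 47 46 51 51 51 51 52 52 51 51 51 51 57 57 55
2w col 362 | 41 42 41 42 42 41 42 42 42 42 41 42 44 43 46 47 47 46 51 51 52 51 52 52 51 52 52 50 57 57 55
10 row 115 | 144 145 144 145 144 145 144 144 145 144 144 144 145 145 144 146 145 145 145 145 51 35 69 106 77 48 48 48 49 49
10 row 150 | 144 143 144 97 36 56 55 56 56 56 56 56 56 56 57 57 56 57 55 33 48 48 49 49 49 50 48 49 23 34
10 row 200 | 142 133 95 39 53 56 55 55 56 56 54 55 56 57 55 56 55 47 47 48 47 47 48 48 48 37 33 44 48 48
10 row 250 | 97 51 55 55 55 55 55 57 56 55 56 57 55 56 57 48 47 47 47 47 47 47 47 47 21 44 47 47 46 47
```

```bash
cat >> m5.py <<'E'
print('----')
for z in (-.1,-.06,-.03,-.01,0,.02,.04,.06,.1):
    a=plane(ca,[(371.5,62),(348,300)],z); b=plane(cc,[(504.5,115),(483.5,250)],z)
    fa=np.polyfit(a[:,0],a[:,1],1); fb=np.polyfit(b[:,0],b[:,1],1)
    print(z,[np.polyval(fa,x).round(4) for x in(.5,.6,.7)],[np.polyval(fb,x).round(4) for x in(.5,.6,.7)])
print('plate L edge 11',plane(ca,[(311.5,90),(310.5,140),(311.5,200),(311.5,250)],.008),'R',plane(ca,[(364.5,90),(363,140),(360,200),(358.5,250)],.008))
print('ends',plane(ca,[(338,72),(335,267)],.008))
print('plate 10 L',plane(cc,[(440,150),(436,200),(429,250)],.008))
E
python3 m5.py | sed -n '/----/,$p'
```

```text
----
-0.1 [np.float64(-0.508), np.float64(-0.5076), np.float64(-0.5073)] [np.float64(-0.5558), np.float64(-0.5497), np.float64(-0.5435)]
-0.06 [np.float64(-0.4986), np.float64(-0.4982), np.float64(-0.4979)] [np.float64(-0.5309), np.float64(-0.5247), np.float64(-0.5186)]
-0.03 [np.float64(-0.4915), np.float64(-0.4912), np.float64(-0.4908)] [np.float64(-0.5122), np.float64(-0.506), np.float64(-0.4999)]
-0.01 [np.float64(-0.4868), np.float64(-0.4865), np.float64(-0.4861)] [np.float64(-0.4997), np.float64(-0.4936), np.float64(-0.4874)]
0 [np.float64(-0.4844), np.float64(-0.4841), np.float64(-0.4838)] [np.float64(-0.4935), np.float64(-0.4873), np.float64(-0.4812)]
0.02 [np.float64(-0.4797), np.float64(-0.4794), np.float64(-0.4791)] [np.float64(-0.481), np.float64(-0.4749), np.float64(-0.4687)]
0.04 [np.float64(-0.475), np.float64(-0.4747), np.float64(-0.4744)] [np.float64(-0.4686), np.float64(-0.4624), np.float64(-0.4562)]
0.06 [np.float64(-0.4703), np.float64(-0.47), np.float64(-0.4697)] [np.float64(-0.4561), np.float64(-0.4499), np.float64(-0.4438)]
0.1 [np.float64(-0.4609), np.float64(-0.4606), np.float64(-0.4603)] [np.float64(-0.4312), np.float64(-0.425), np.float64(-0.4188)]
plate L edge 11 [[ 0.6575 -0.4169  0.008 ]
 [ 0.6015 -0.4189  0.008 ]
 [ 0.5276 -0.4243  0.008 ]
 [ 0.4594 -0.4283  0.008 ]] R [[ 0.6594 -0.4772  0.008 ]
 [ 0.6035 -0.4813  0.008 ]
 [ 0.5295 -0.4851  0.008 ]
 [ 0.4614 -0.49    0.008 ]]
ends [[ 0.6775 -0.4455  0.008 ]
 [ 0.4358 -0.4611  0.008 ]]
plate 10 L [[ 0.6517 -0.4134  0.008 ]
 [ 0.5941 -0.4183  0.008 ]
 [ 0.5308 -0.4201  0.008 ]]
```

The console shows no step up: it casts no shadow and triangulates at z≈0. The plate centre is about (0.557, -0.452), with its long axis yawed about 3.5°. I'll approach with force checks.

play_rows([
  [-0.3, 2, 4, -0.03, -1],
  [-0.5, 4, 8, -0.03, -1],
  [-0.5, 6.4, 12, -0.03, -1],
  [-0.5, 6.4, 16, -0.03, -1],
  [-0.5, 6.4, 20, -0.03, -1],
  [-0.5, 6.4, 23.5, -0.03, -1],
  [-0.5, 6.4, 23.5, -0.03, -1],
  [-0.5, 6.4, 23.5, -0.03, -1],
  [-0.5, 6.4, 23.5, -0.03, -1],
])

```text
clock: 16.27
ee_pos: [0.5619, -0.4545, 0.0695]
tool_rot: [1.0, 0.03, 0.001, 0.001]
wrist_force: [-0.2, -0.7, 0.1]
finger_gap: 0.0881
finger_force: 0.0
```

```bash
cat > m6.py <<'E'
from h import *
import pickle
np.set_printoptions(precision=4,suppress=True)
im,ci=snap('wrist','12'); pickle.dump((im,ci),open('12.pkl','wb'))
go([.557,-.452,.028],93.5)
g=im.astype(int).sum(2)//3
for r in (60,120,180,230): print(r,'|',' '.join(map(str,g[r,140:430:6])))
E
python3 m6.py
```

```text
at [ 0.5624 -0.4555  0.071 ] yaw -86.6 q6 0.67 shift cm [-0.54 -0.4   4.3 ] twist -0.0010159071893413585 gap 0.0879 t 16.3167
60 | 188 199 199 199 199 199 199 199 199 200 199 198 176 126 86 84 85 86 86 87 87 87 85 88 86 87 87 87 88 87 86 86 87 87 87 177 41 69 72 70 70 71 70 71 71 72 71 70 71
120 | 174 199 199 199 199 199 199 200 200 199 200 199 187 139 81 82 85 86 85 85 85 87 85 87 86 85 85 86 87 86 86 87 88 86 61 49 72 70 71 72 72 73 71 72 71 71 71 72 42
180 | 171 197 197 198 198 198 199 199 199 199 198 199 198 138 91 82 84 85 84 84 84 85 84 86 84 84 84 86 88 86 87 87 86 87 52 70 70 70 70 70 70 70 70 70 70 71 47 55 61
230 | 172 198 198 198 198 198 199 198 198 199 198 198 199 139 138 82 82 85 83 83 85 84 84 85 83 83 84 85 86 83 86 86 86 55 69 69 70 69 69 69 69 70 70 70 70 39 60 70 70
```

play_rows([
  [-0.55, 0.1, 1.5, 0, -1],
  [-0.55, 0.1, 2.5, 0, -1],
  [-0.55, 0.1, 3.3, 0, -1],
  [-0.55, 0.1, 3.6, 0, -1],
  [-0.55, 0.1, 3.8, 0, -1],
  [-0.55, 0.1, 3.8, 0, -1],
])

```text
clock: 16.82
ee_pos: [0.5549, -0.4558, 0.0288]
tool_rot: [1.0, 0.029, 0.0, 0.0]
wrist_force: [0.2, -0.2, -0.5]
finger_gap: 0.0882
finger_force: 0.0
```

play_rows([
  [0, 0, 0.25, 0, -1],
  [0, 0, 0.5, 0, -1],
  [0, 0, 0.5, 0, -1],
  [0, 0, 0.5, 0, -1],
])

```text
clock: 17.15
ee_pos: [0.5553, -0.4563, 0.0255]
tool_rot: [1.0, 0.029, 0.0, 0.0]
wrist_force: [-2.0, 0.5, 7.6]
finger_gap: 0.0882
finger_force: 3.8
```

play_rows([
  [0.1, 0, -0.35, 0, -1],
  [0.1, 0, -0.35, 0, -1],
  [0.1, 0, -0.35, 0, -0.5],
  [0.1, 0, -0.35, 0, 0.5],
  [0.1, 0, -0.35, 0, 1],
  [0.1, 0, -0.35, 0, 1],
  [0.1, 0, -0.35, 0, 1],
  [0.1, 0, -0.35, 0, 1],
  [0.1, 0, -0.35, 0, 1],
])

```text
clock: 17.9
ee_pos: [0.5555, -0.4555, 0.0268]
tool_rot: [1.0, 0.029, -0.0, -0.0]
wrist_force: [0.4, 1.0, -0.5]
finger_gap: 0.0638
finger_force: 30.0
```

Run:
```python
from h import *
print(sense()['wrist_force']); go([.557,-.452,.2],93.5)
```

```text
[ 0.44658925  1.00441748 -0.53640646]
at [ 0.5555 -0.4555  0.0268] yaw -86.6 q6 0.66 shift cm [  0.16  -0.35 -17.32] twist -0.002302738110322967 gap 0.0638 t 17.9
```

play_rows([
  [0, 0, -1, 0, 1],
  [0, 0, -3, 0, 1],
  [0, 0, -6, 0, 1],
  [0, 0, -10, 0, 1],
  [0, 0, -14, 0, 1],
  [0, 0, -18, 0, 1],
  [0, 0, -22, 0, 1],
  [0, -3, -24, 0, 1],
  [0, -7, -24, 0, 1],
  [0, -11, -24, 0, 1],
  [0, -15, -24, 0, 1],
  [0, -18, -24, -0.1, 1],
  [0, -21, -24, -0.2, 1],
  [0, -24, -24, -0.3, 1],
  [0, -26, -24, -0.4, 1],
  [0, -26, -24, -0.4, 1],
  [0, -26, -24, -0.4, 1],
])

```text
clock: 19.32
ee_pos: [0.5404, -0.1953, 0.268]
tool_rot: [0.974, 0.228, 0.0, 0.0]
wrist_force: [0.8, 0.3, -0.6]
finger_gap: 0.0639
finger_force: 30.0
```

Run:
```python
from h import *
print(sense()['wrist_force']); go([.6117,0,.18],1.7); go([.6117,0,.18],1.7+.01)
```

```text
[ 0.84940107  0.28453174 -0.64979096]
at [ 0.5404 -0.1953  0.268 ] yaw -63.7 q6 0.56 shift cm [ 15.05 -14.36   8.79] twist -1.14104741307534 gap 0.0639 t 19.3167
at [ 0.5404 -0.1953  0.268 ] yaw -63.7 q6 0.56 shift cm [ 15.05 -14.36   8.79] twist -1.1412219460005393 gap 0.0639 t 19.3167
```

play_rows([
  [2, -2, 0, -0.12, 1],
  [4, -4, 0, -0.24, 1],
  [6, -6, 0, -0.36, 1],
  [8, -8, 0, -0.48, 1],
  [10, -10, 0, -0.6, 1],
  [12, -12, 0, -0.72, 1],
  [14, -13, 0, -0.84, 1],
  [15, -14.4, 0, -0.96, 1],
  [15, -14.4, 0, -1.06, 1],
  [15, -14.4, 2, -1.141, 1],
  [15, -14.4, 6, -1.141, 1],
  [15, -14.4, 9, -1.141, 1],
  [15, -14.4, 9, -1.141, 1],
  [15, -14.4, 9, -1.141, 1],
  [15, -14.4, 9, -1.141, 1],
])

```text
clock: 20.57
ee_pos: [0.6125, -0.0017, 0.1792]
tool_rot: [0.697, 0.717, 0.001, 0.001]
wrist_force: [0.2, 0.1, -1.7]
finger_gap: 0.0632
finger_force: 30.0
```

```bash
cat > m7.py <<'E'
from h import *
import pickle
im,ci=snap('wrist','13'); pickle.dump((im,ci),open('13.pkl','wb')); print(sense()['wrist_force']); go([.6117,0,.103],1.7)
g=im.astype(int).sum(2)//3
for r in (20,50,80,110,150,200,240): print(r,'|',' '.join(map(str,g[r,100:470:7])))
print('col',' '.join(map(str,g[0:270:7,282])))
E
python3 m7.py
```

```text
[-0.0928097  -0.18482485 -1.91785974]
at [ 0.613  -0.0017  0.18  ] yaw 1.6 q6 -0.22 shift cm [ 0.18 -0.15  7.7 ] twist -0.001971836346600982 gap 0.0631 t 20.6167
20 | 145 145 145 146 146 203 203 204 203 203 204 204 205 151 71 66 64 65 67 66 66 68 69 67 66 88 91 91 90 90 90 92 92 90 91 90 89 89 89 206 206 207 206 204 207 206 206 206 206 206 206 206 207
50 | 146 146 145 146 146 146 148 204 205 204 204 188 115 90 83 67 64 66 68 66 66 67 67 68 66 67 66 66 66 66 68 91 91 89 92 90 93 89 93 156 207 207 207 207 208 208 207 207 208 207 207 208 207
80 | 146 146 146 145 146 146 203 146 197 204 154 146 146 109 111 67 65 66 68 65 66 67 67 68 66 68 67 66 66 66 66 68 71 90 92 90 93 89 109 187 207 207 208 208 206 207 206 207 207 207 208 207 207
110 | 145 146 146 146 146 146 146 146 146 147 146 146 147 152 153 62 65 65 67 67 65 66 66 67 66 67 66 66 66 66 67 66 66 65 67 67 68 90 25 25 207 208 208 208 208 208 208 209 207 208 209 207 208
150 | 145 146 146 146 146 146 146 204 150 201 205 205 28 38 37 119 65 65 66 67 65 66 67 67 65 67 66 64 65 65 67 68 66 67 67 67 65 95 154 207 207 208 208 208 191 142 75 57 56 67 72 64 65
200 | 205 204 205 204 205 205 205 205 205 205 206 206 206 157 107 107 65 63 65 66 65 65 66 67 65 66 65 64 64 65 66 67 65 66 65 67 89 25 144 209 209 208 208 207 145 205 57 57 56 59 62 64 67
240 | 205 205 205 205 204 206 206 206 205 147 146 147 146 146 141 148 58 63 64 66 63 64 66 66 65 65 65 65 65 66 66 66 64 66 65 65 65 123 142 208 209 209 209 123 205 38 56 62 63 175 69 248 246
col 91 90 90 90 75 66 67 66 66 67 66 67 67 66 66 66 66 66 66 66 66 66 66 66 66 66 65 65 65 65 64 65 65 65 65 66 66 89 89
```

Run:
```python
from h import *
import pickle
A,ca=pickle.load(open('11.pkl','rb'));D,cd=pickle.load(open('12.pkl','rb'))
g=lambda I:I.astype(int).sum(2)//3
a=g(A)[:,325:350].mean(1);d=g(D)[:,270:300].mean(1)
print(a[64:80].round(),a[258:276].round()); print(d[0:40].round())
def edge(v,lo,hi,t):
    for i in range(lo,hi):
        if (v[i]-t)*(v[i+1]-t)<0: return i+(t-v[i])/(v[i+1]-v[i])
e1,e2=edge(a,60,90,120),edge(a,255,280,120); e3=edge(d,0,60,140); print(e1,e2,e3)
print(plane(ca,[(337,e1),(337,e2)],.008)); 
if e3: print(plane(cd,[(285,e3)],.008))
```

```text
[173. 173. 173. 172. 173. 173. 167. 112.  78.  71.  71.  71.  71.  71.
  71.  71.] [ 69.  69.  69.  69.  69.  69.  69.  68.  72. 110. 126. 153. 164. 165.
 164. 163. 163. 162.]
[199. 199. 199. 199. 199. 199. 199. 199. 199. 199. 199. 199. 199. 199.
 199. 199. 199. 199. 193. 125.  93.  88.  87.  87.  86.  87.  87.  87.
  87.  87.  87.  87.  86.  87.  86.  86.  86.  86.  86.  86.]
70.86098981077147 267.6281407035176 18.779535343549185
[[ 0.67860901 -0.44430068  0.008     ]
 [ 0.43492468 -0.46379646  0.008     ]]
[[ 0.67837545 -0.44781513  0.008     ]]
```

play_rows([
  [0.08, -0.15, 3, 0.0, 1],
  [0.08, -0.15, 5.5, 0, 1],
  [0.08, -0.15, 6.8, 0, 1],
  [0.08, -0.15, 7.3, 0, 1],
  [0.08, -0.15, 7.3, 0, 1],
  [0.08, -0.15, 7.3, 0, 1],
])

```text
clock: 21.12
ee_pos: [0.6108, -0.0002, 0.1059]
tool_rot: [0.697, 0.717, 0.001, 0.001]
wrist_force: [0.4, 0.1, -2.4]
finger_gap: 0.0634
finger_force: 30.0
```

Run:
```python
from h import *
print(sense()['wrist_force']); go([.6117,-.001,.103],1.7)
```

```text
[ 0.39281661  0.12782398 -2.39040873]
at [ 6.108e-01 -2.000e-04  1.059e-01] yaw 1.7 q6 -0.22 shift cm [-0.08  0.09  0.29] twist -0.0007718096709253783 gap 0.0634 t 21.1167
```

play_rows([
  [-0.08, 0.09, 0.15, 0, 1],
  [-0.08, 0.09, 0.28, 0, 1],
  [-0.08, 0.09, 0.3, 0, 1],
  [-0.08, 0.09, 0.3, 0, 1],
])

```text
clock: 21.45
ee_pos: [0.6118, -0.001, 0.1028]
tool_rot: [0.697, 0.717, 0.001, 0.001]
wrist_force: [1.2, 0.5, 4.4]
finger_gap: 0.0636
finger_force: 30.0
```

Run:
```python
from h import *
print(sense()['wrist_force']); go([.6117,-.001,.103],1.7)
```

```text
[1.16367557 0.53826633 4.37851585]
at [ 0.6118 -0.001   0.1028] yaw 1.7 q6 -0.22 shift cm [ 0.   -0.01 -0.02] twist -0.0007307100801670665 gap 0.0636 t 21.45
```

play_rows([
  [0, 0, 0, 0, 0],
  [0, 0, 0, 0, -1],
  [0, 0, 0, 0, -1],
  [0, 0, 0, 0, -1],
  [0, 0, -1.5, 0, -1],
  [0, 0, -5, 0, -1],
  [0, 0, -9, 0, -1],
  [0, 0, -13, 0, -1],
  [-3, 0, -17, 0.12, -1],
  [-6, 0, -18, 0.24, -1],
  [-10, 0, -18, 0.36, -1],
  [-14, -1, -18, 0.48, -1],
  [-18, -2, -18, 0.6, -1],
  [-22, -3, -18, 0.72, -1],
  [-26, -4, -18, 0.84, -1],
  [-29, -5, -18, 0.96, -1],
  [-32, -5, -18, 1.08, -1],
  [-33, -5, -18, 1.2, -1],
  [-33, -5, -18, 1.32, -1],
  [-33, -5, -18, 1.44, -1],
])

```text
clock: 23.12
ee_pos: [0.5694, -0.3332, 0.2802]
tool_rot: [0.997, 0.076, -0.001, -0.001]
wrist_force: [-0.3, 0.4, -0.1]
finger_gap: 0.0882
finger_force: 0.0
```

play_rows([
  [0, 0, 0, 0.12, -1],
  [0, 0, 0, 0.2, -1],
  [0, 0, 0, 0.2, -1],
  [0, 0, 0, 0.2, -1],
])

```text
clock: 23.45
ee_pos: [0.5699, -0.3318, 0.2807]
tool_rot: [1.0, -0.019, -0.0, -0.0]
wrist_force: [-1.0, 0.1, 0.8]
finger_gap: 0.0879
finger_force: 0.0
```

```bash
cat > m8.py <<'E'
from h import *
import pickle
np.set_printoptions(precision=4,suppress=True)
im,ci=snap('wrist','14'); pickle.dump((im,ci),open('14.pkl','wb'))
go([.557,-.34,.1],-92.2)
hsv=cv2.cvtColor(im,cv2.COLOR_RGB2HSV)
m=((hsv[:,:,1]>45)&(hsv[:,:,0]<30)&(hsv[:,:,2]>120)).astype(np.uint8); m=cv2.morphologyEx(m,cv2.MORPH_CLOSE,np.ones((9,9)))
n,l,st,ce=cv2.connectedComponentsWithStats(m)
for k in range(1,n):
    if st[k,4]>1500:
        pts=np.argwhere(l==k)[:,::-1]; b=cv2.boxPoints(cv2.minAreaRect(pts.astype(np.float32))); print(st[k],b); p=plane(ci,b,.009); print(p,p.mean(0))
g=im.astype(int).sum(2)//3
for r in (60,120,180,230): print(r,'|',' '.join(map(str,g[r,140:430:6])))
E
python3 m8.py
```

```text
at [ 0.57   -0.3318  0.2808] yaw -92.1 q6 0.9 shift cm [-1.26  0.87 18.08] twist 0.0010276934921358972 gap 0.0881 t 23.5
[ 274   99   39  160 5711] [[272.6064 257.9789]
 [275.0161  98.9396]
 [312.4772  99.5072]
 [310.0675 258.5464]]
[[ 0.4631 -0.3145  0.009 ]
 [ 0.6525 -0.3258  0.009 ]
 [ 0.6504 -0.3665  0.009 ]
 [ 0.4606 -0.3615  0.009 ]] [ 0.5566 -0.342   0.009 ]
60 | 139 138 138 140 140 138 135 138 136 136 127 112 100 88 83 81 78 72 78 141 142 133 142 142 143 143 143 143 143 143 144 143 143 144 144 144 144 143 143 143 144 144 144 145 144 144 144 30 47
120 | 138 139 138 139 139 96 89 89 88 89 89 89 89 90 90 109 140 140 140 141 141 104 152 153 127 139 139 141 155 150 157 142 143 142 142 142 142 142 142 142 142 142 143 143 143 142 25 47 47
180 | 138 138 137 137 138 138 103 87 88 88 88 88 88 89 89 88 139 140 138 139 138 102 158 145 118 121 119 136 111 160 140 140 140 140 140 140 140 140 140 141 141 141 141 141 141 50 46 46 46
230 | 138 137 136 137 136 136 137 96 87 87 87 87 88 88 87 88 93 138 137 138 137 102 153 140 152 151 143 147 107 151 138 138 138 138 139 139 139 139 139 139 139 139 140 139 138 36 46 46 48
```

play_rows([
  [-0.7, 0.6, 4, 0, -0.73],
  [-1.3, 1.1, 8, 0.006, -0.73],
  [-1.3, 1.1, 12, 0.006, -0.73],
  [-1.3, 1.1, 16, 0.006, -0.73],
  [-1.3, 1.1, 20, 0.006, -0.73],
  [-1.3, 1.1, 21, 0.006, -0.73],
  [-1.3, 1.1, 21, 0.006, -0.73],
  [-1.3, 1.1, 21, 0.006, -0.73],
])

```text
clock: 24.17
ee_pos: [0.5572, -0.3428, 0.0722]
tool_rot: [1.0, -0.023, 0.0, 0.0]
wrist_force: [0.2, 0.5, 0.6]
finger_gap: 0.0763
finger_force: 0.0
```

```bash
cat > m9.py <<'E'
from h import *
import pickle
im,ci=snap('wrist','15'); pickle.dump((im,ci),open('15.pkl','wb'))
go([.5566,-.342,.0275],-92.5)
g=im.astype(int).sum(2)//3
for r in (60,120,180,230): print(r,'|',' '.join(map(str,g[r,140:430:6])))
E
python3 m9.py
```

```text
at [ 0.5581 -0.3436  0.0738] yaw -92.6 q6 0.88 shift cm [-0.17 -0.16  4.63] twist -0.001734780339404907 gap 0.0765 t 24.2167
60 | 125 124 125 125 124 124 124 124 124 124 124 124 124 124 131 138 142 139 138 141 142 142 144 144 143 143 142 144 143 144 146 143 149 144 127 125 125 124 125 124 125 125 125 125 124 125 124 124 125
120 | 79 47 123 124 124 124 124 124 124 124 125 125 125 90 85 135 140 141 135 136 135 135 135 133 133 135 136 139 139 139 129 134 143 146 125 125 124 126 125 125 125 125 125 125 125 126 125 124 125
180 | 79 79 70 120 124 124 125 124 124 125 124 124 124 123 85 135 140 121 133 133 135 146 138 148 140 143 122 144 137 136 94 141 145 124 125 125 125 125 124 125 124 124 124 124 124 125 124 125 124
230 | 78 78 79 77 65 123 124 123 124 124 124 124 124 123 86 88 138 143 128 129 127 122 124 129 132 122 126 136 134 136 88 143 134 124 123 123 123 124 124 124 124 124 124 124 124 124 123 124 124
```

play_rows([
  [-0.15, 0, 2, 0, -0.73],
  [-0.15, 0, 3.6, 0, -0.73],
  [-0.15, 0, 4.3, 0, -0.73],
  [-0.15, 0, 4.5, 0, -0.73],
  [-0.15, 0, 4.5, 0, -0.73],
  [-0.15, 0, 4.5, 0, -0.73],
])

```text
clock: 24.72
ee_pos: [0.5562, -0.3433, 0.0282]
tool_rot: [1.0, -0.023, 0.001, 0.001]
wrist_force: [0.1, -0.4, 0.5]
finger_gap: 0.0761
finger_force: 0.0
```

play_rows([
  [0, 0, 0, 0, 0],
  [0, 0, 0, 0, 1],
  [0, 0, 0, 0, 1],
  [0, 0, 0, 0, 1],
  [0, 0, 0, 0, 1],
])

```text
clock: 25.13
ee_pos: [0.5557, -0.3428, 0.0271]
tool_rot: [1.0, -0.023, 0.0, 0.0]
wrist_force: [-1.1, 0.6, 5.9]
finger_gap: 0.0594
finger_force: 30.0
```

Run:
```python
from h import *
print(sense()['wrist_force']); go([.5566,-.342,.0275],-92.5)
```

```text
[-1.13316847  0.58443996  5.86668423]
at [ 0.5557 -0.3428  0.0271] yaw -92.6 q6 0.88 shift cm [ 0.09 -0.08 -0.04] twist -0.0025644625669471225 gap 0.0594 t 25.1333
```

play_rows([
  [0, 0, -1, 0, 1],
  [0, 0, -3, 0, 1],
  [0, 0, -6, 0, 1],
  [0, 0, -10, 0, 1],
  [0, 0, -14, 0, 1],
  [0, 0, -18, 0, 1],
  [0, -3, -22, 0, 1],
  [0, -7, -22, -0.1, 1],
  [1, -11, -22, -0.2, 1],
  [2, -15, -22, -0.3, 1],
  [3, -19, -22, -0.4, 1],
  [4, -22, -22, -0.5, 1],
  [4, -25, -22, -0.62, 1],
  [4, -28, -22, -0.74, 1],
  [4, -31, -22, -0.86, 1],
  [4, -33, -22, -0.98, 1],
  [4, -34, -22, -1.1, 1],
  [4, -34, -22, -1.22, 1],
  [4, -34, -22, -1.34, 1],
  [4, -34, -22, -1.46, 1],
])

```text
clock: 26.8
ee_pos: [0.6103, -0.004, 0.246]
tool_rot: [0.758, 0.652, -0.0, -0.0]
wrist_force: [-0.3, -0.0, -2.3]
finger_gap: 0.0594
finger_force: 30.0
```

play_rows([
  [0, 0, 1, -0.1, 1],
  [0, 0, 3, -0.185, 1],
  [0, 0, 6, -0.185, 1],
  [0, 0, 6, -0.185, 1],
  [0, 0, 6, -0.185, 1],
])

```text
clock: 27.22
ee_pos: [0.6091, -0.0043, 0.1845]
tool_rot: [0.697, 0.717, -0.001, -0.002]
wrist_force: [0.3, 1.1, -0.8]
finger_gap: 0.0596
finger_force: 30.0
```

Run:
```python
from h import *
import pickle
im,ci=snap('wrist','16'); pickle.dump((im,ci),open('16.pkl','wb'))
print(sense()['wrist_force']); go([.6118,-.001,.1115],1.7)
g=im.astype(int).sum(2)//3
for r in (20,60,120,180,230): print(r,'|',' '.join(map(str,g[r,140:430:6])))
print(proj(ci,[[.6118-.032,.1,.084],[.6118+.032,.1,.084],[.61-.032,.122,.084],[.61+.032,.122,.084]]))
```

```text
[ 0.82115944  0.70765475 -2.49890378]
at [ 0.6105 -0.0046  0.1864] yaw 1.6 q6 -0.23 shift cm [0.35 0.15 7.49] twist -0.0021145742458584644 gap 0.0594 t 27.2667
20 | 149 137 106 106 105 104 105 106 105 106 106 106 106 106 106 106 55 63 64 65 64 66 67 64 66 65 65 64 66 66 64 65 65 64 105 150 150 151 150 150 151 151 150 150 149 151 151 150 151
60 | 111 149 110 106 106 106 105 105 106 79 80 121 123 124 118 118 118 118 119 119 119 118 116 117 117 116 116 117 118 166 165 166 129 117 166 173 177 177 111 110 149 152 151 152 152 152 151 151 151
120 | 143 149 149 106 106 106 106 105 106 106 79 79 122 124 124 124 118 118 117 116 116 115 115 114 114 114 115 116 116 116 117 116 116 113 125 124 121 15 25 119 152 152 152 153 152 152 152 152 152
180 | 150 149 150 150 106 106 106 106 107 106 103 78 98 124 125 100 117 119 117 118 116 115 117 116 115 115 115 114 114 114 115 115 116 124 125 125 28 13 20 151 152 153 152 152 152 85 133 50 37
230 | 150 149 149 150 121 106 106 106 106 106 106 72 69 122 125 124 117 116 116 116 115 116 116 117 117 116 116 116 116 116 116 115 111 126 124 168 110 107 152 152 153 152 153 152 84 117 132 37 40
[[238.50098014  57.82465204]
 [346.21875648  61.03875055]
 [234.95537302  16.01944107]
 [346.31488775  19.39754255]]
```

play_rows([
  [0.35, 0.1, 3, 0, 1],
  [0.35, 0.1, 5.5, 0, 1],
  [0.35, 0.1, 6.8, 0, 1],
  [0.35, 0.1, 7, 0, 1],
  [0.35, 0.1, 7, 0, 1],
  [0.35, 0.1, 7, 0, 1],
])

```text
clock: 27.77
ee_pos: [0.613, -0.0014, 0.1181]
tool_rot: [0.697, 0.717, 0.001, 0.001]
wrist_force: [0.8, -0.3, -1.1]
finger_gap: 0.0592
finger_force: 30.0
```

Run:
```python
from h import *
print(sense()['wrist_force']); go([.6118,-.001,.1112],1.7)
```

```text
[ 0.81019597 -0.34188026 -1.13955042]
at [ 0.613  -0.0014  0.1181] yaw 1.6 q6 -0.22 shift cm [ 0.04 -0.12  0.69] twist -0.0018047281571159492 gap 0.0592 t 27.7667
```

play_rows([
  [0.04, -0.12, 0.3, 0, 1],
  [0.04, -0.12, 0.5, 0, 1],
  [0.04, -0.12, 0.6, 0, 1],
  [0.04, -0.12, 0.65, 0, 1],
  [0.04, -0.12, 0.65, 0, 1],
])

```text
clock: 28.18
ee_pos: [0.611, -0.0008, 0.1111]
tool_rot: [0.697, 0.717, 0.0, 0.0]
wrist_force: [-2.6, 1.0, 5.0]
finger_gap: 0.0597
finger_force: 30.0
```

Run:
```python
from h import *
print(sense()['wrist_force']); go([.6118,-.001,.1112],1.7)
```

```text
[-2.58327744  0.98081668  5.03083625]
at [ 0.611  -0.0008  0.1111] yaw 1.6 q6 -0.22 shift cm [-0.02  0.08 -0.01] twist -0.001589379499486418 gap 0.0597 t 28.1833
```

play_rows([
  [0, 0, -0.05, 0, 0],
  [0, 0, -0.1, 0, -1],
  [0, 0, -0.1, 0, -1],
  [0, 0, -0.1, 0, -1],
  [0, 0, -1.5, 0, -1],
  [0, 0, -5, 0, -1],
  [0, 0, -9, 0, -1],
  [0, 0, -13, 0, -1],
  [-3, 0, -16, 0.12, -1],
  [-6, -1, -17, 0.24, -1],
  [-10, -2, -17, 0.36, -1],
  [-14, -3, -17, 0.48, -1],
  [-18, -4, -17, 0.6, -1],
  [-22, -5, -17, 0.72, -1],
  [-24, -5, -17, 0.84, -1],
  [-24, -5, -17, 0.96, -1],
  [-24, -5, -17, 1.08, -1],
  [-24, -5, -17, 1.2, -1],
  [-24, -5, -17, 1.32, -1],
  [-24, -5, -17, 1.44, -1],
])

```text
clock: 29.85
ee_pos: [0.5672, -0.2422, 0.2796]
tool_rot: [0.997, 0.076, -0.0, -0.0]
wrist_force: [-0.5, 0.1, 0.7]
finger_gap: 0.0883
finger_force: 0.0
```

play_rows([
  [0, 0, 0, 0.12, -1],
  [0, 0, 0, 0.18, -1],
  [0, 0, 0, 0.18, -1],
  [0, 0, 0, 0.18, -1],
])

```text
clock: 30.18
ee_pos: [0.5673, -0.242, 0.2796]
tool_rot: [1.0, -0.01, -0.0, -0.0]
wrist_force: [-0.5, -0.4, 0.2]
finger_gap: 0.088
finger_force: 0.0
```

```bash
cat > m10.py <<'E'
from h import *
import pickle
np.set_printoptions(precision=4,suppress=True)
im,ci=snap('wrist','17'); pickle.dump((im,ci),open('17.pkl','wb'))
go([.5585,-.2415,.1],-90.8)
g=im.astype(int).sum(2)//3
for r in (60,90,120,150,180,210,240,262): print(r,'|',' '.join(map(str,g[r,226:350:4])))
for c in (262,285,300): print(c,'|',' '.join(map(str,g[30:290:5,c])))
E
python3 m10.py
```

```text
at [ 0.5673 -0.242   0.2797] yaw -91.1 q6 0.99 shift cm [-0.88 -0.03 17.97] twist -0.0049561179302478435 gap 0.0879 t 30.2333
60 | 74 75 86 101 122 125 124 125 125 125 125 125 127 126 126 127 129 132 132 132 132 132 132 132 132 132 132 132 133 133 133
90 | 130 130 131 131 131 132 132 131 132 132 132 132 131 131 132 132 132 132 132 132 131 132 132 132 132 132 132 132 133 132 133
120 | 131 131 131 131 131 130 89 90 84 85 85 85 85 85 84 84 85 85 85 85 85 85 132 132 132 131 131 132 132 132 132
150 | 129 130 129 129 129 130 94 89 75 84 85 84 85 84 84 85 85 84 84 84 84 85 131 130 131 131 131 131 131 131 131
180 | 130 129 130 130 129 130 121 90 71 84 83 84 84 84 84 83 84 84 84 83 83 89 129 130 130 130 130 130 130 130 131
210 | 128 129 128 129 129 129 129 90 84 82 83 83 83 83 83 83 83 83 83 83 83 104 130 130 130 129 130 130 131 130 130
240 | 128 128 129 129 129 129 129 90 89 82 82 81 82 82 82 82 82 83 82 81 82 127 130 129 129 129 129 129 129 129 129
262 | 128 128 129 128 128 128 129 90 89 80 80 80 80 80 81 80 81 81 81 82 82 127 129 128 128 129 129 129 128 129 129
262 | 135 136 136 135 135 81 125 132 132 132 132 132 132 86 86 85 85 85 85 84 84 85 84 84 84 83 84 84 84 84 84 84 83 83 82 83 82 83 83 83 82 82 82 82 81 81 81 89 128 128 128 128
285 | 136 136 136 135 135 74 128 133 132 132 132 132 132 86 86 85 85 85 85 85 85 85 85 84 85 84 84 84 85 84 84 84 83 83 83 84 83 83 82 82 82 82 82 82 81 81 81 90 128 48 126 128
300 | 136 136 136 135 135 71 132 132 133 133 133 131 132 86 85 85 85 85 85 84 85 85 85 85 85 84 84 84 84 84 84 84 82 83 83 83 82 83 82 82 82 83 82 82 82 81 82 90 123 56 128 128
```

```bash
cat > m11.py <<'E'
from h import *
import pickle
np.set_printoptions(precision=4,suppress=True)
def quad(im,ci,z,lo,hi,box):
    g=cv2.medianBlur((im.astype(int).sum(2)//3).astype(np.uint8),3); x0,y0,x1,y1=box
    m=np.zeros_like(g); m[y0:y1,x0:x1]=((g>=lo)&(g<=hi))[y0:y1,x0:x1]
    m=cv2.morphologyEx(m,cv2.MORPH_OPEN,np.ones((5,5)))
    n,l,st,ce=cv2.connectedComponentsWithStats(m); k=1+np.argmax(st[1:,4])
    c=max(cv2.findContours((l==k).astype(np.uint8),0,2)[0],key=cv2.contourArea)
    p=plane(ci,c[:,0,:],z)[:,:2].astype(np.float32)
    (cx,cy),(w,h),a=cv2.minAreaRect(p*1000); return st[k],(cx/1000,cy/1000),(w,h),a
if __name__=='__main__':
    im,ci=pickle.load(open('17.pkl','rb'))
    for z in(.006,.015): print(z,quad(im,ci,z,78,87,(240,80,330,290)))
    im,ci=pickle.load(open('14.pkl','rb'))
    for z in(.006,.015): print(z,quad(im,ci,z,84,92,(140,70,245,290)))
    im,ci=pickle.load(open('11.pkl','rb')); print(im[170,150],im[95:290:12,164].tolist()); print([im[170,c].tolist() for c in range(128,200,4)])
    im,ci=pickle.load(open('17.pkl','rb'));print([im[180,c].tolist() for c in range(244,262,2)])
E
python3 m11.py
```

```text
0.006 (array([ 256,   93,   56,  172, 8954], dtype=int32), (0.5533778076171875, -0.2419957275390625), (62.07463455200195, 205.2607421875), 89.08682250976562)
0.015 (array([ 256,   93,   56,  172, 8954], dtype=int32), (0.55548828125, -0.24200851440429688), (60.65775680541992, 200.5756072998047), 89.08682250976562)
0.006 (array([ 173,   98,   66,  171, 8950], dtype=int32), (0.5537218017578125, -0.24078724670410157), (63.40647888183594, 205.9778594970703), 88.9425277709961)
0.015 (array([ 173,   98,   66,  171, 8950], dtype=int32), (0.555880615234375, -0.24290643310546875), (61.96286392211914, 201.28829956054688), 88.94254302978516)
[104 106 110] [[106, 109, 112], [105, 108, 110], [105, 109, 111], [105, 108, 110], [105, 107, 110], [104, 108, 110], [104, 108, 110], [104, 107, 110], [104, 106, 109], [103, 106, 110], [103, 105, 109], [103, 106, 109], [103, 105, 108], [113, 111, 113], [31, 32, 37], [28, 28, 31], [29, 29, 31]]
[[166, 164, 167], [167, 165, 168], [120, 119, 121], [103, 105, 109], [104, 105, 109], [104, 106, 110], [104, 105, 109], [104, 106, 110], [104, 107, 109], [104, 107, 110], [104, 107, 110], [104, 107, 110], [104, 107, 111], [105, 107, 111], [105, 108, 111], [101, 103, 106], [168, 165, 167], [167, 165, 167]]
[[130, 128, 130], [130, 129, 131], [130, 128, 131], [122, 120, 123], [91, 90, 92], [90, 89, 91], [90, 89, 90], [71, 71, 73], [81, 82, 86]]
```

play_rows([
  [-0.6, 0, 4, 0, -0.73],
  [-1.2, 0, 8, -0.003, -0.73],
  [-1.2, 0, 12, -0.003, -0.73],
  [-1.2, 0, 16, -0.003, -0.73],
  [-1.2, 0, 20, -0.003, -0.73],
  [-1.2, 0, 20, -0.003, -0.73],
  [-1.2, 0, 20, -0.003, -0.73],
  [-1.2, 0, 20, -0.003, -0.73],
])

```text
clock: 30.9
ee_pos: [0.5566, -0.2426, 0.0819]
tool_rot: [1.0, -0.009, 0.001, 0.001]
wrist_force: [1.0, 0.0, 1.3]
finger_gap: 0.0762
finger_force: 0.0
```

```bash
cat > m12.py <<'E'
from h import *
import pickle
im,ci=snap('wrist','18'); pickle.dump((im,ci),open('18.pkl','wb'))
go([.5556,-.2422,.0355],-90.9)
g=im.astype(int).sum(2)//3
for r in (60,120,180,230): print(r,'|',' '.join(map(str,g[r,190:376:4])))
E
python3 m12.py
```

```text
at [ 0.5573 -0.2431  0.083 ] yaw -91.0 q6 0.98 shift cm [-0.19 -0.1   4.75] twist -0.0018242220214782297 gap 0.0759 t 30.95
60 | 134 134 134 134 134 134 133 134 134 134 131 130 127 128 128 127 127 128 123 105 105 105 105 105 105 105 105 105 105 106 106 107 106 105 105 106 127 131 131 134 134 134 134 134 134 133 134
120 | 134 134 134 134 133 134 92 92 92 92 79 88 88 88 88 88 88 88 88 88 88 88 88 88 89 88 87 89 89 88 88 89 88 89 89 89 89 88 105 134 134 134 134 133 133 134 133
180 | 134 133 133 133 134 133 134 96 93 93 88 87 87 87 87 87 87 87 87 87 87 87 87 87 87 87 87 87 87 87 87 87 88 87 88 88 88 89 134 134 133 134 134 133 133 134 134
230 | 133 134 133 133 134 134 133 133 97 92 93 70 86 86 86 86 86 86 86 86 87 86 86 86 86 86 86 87 86 86 86 86 86 86 87 87 88 131 133 133 133 133 133 133 134 133 133
```

play_rows([
  [-0.18, 0.05, 2, 0, -0.73],
  [-0.18, 0.05, 3.6, 0, -0.73],
  [-0.18, 0.05, 4.4, 0, -0.73],
  [-0.18, 0.05, 4.65, 0, -0.73],
  [-0.18, 0.05, 4.65, 0, -0.73],
  [-0.18, 0.05, 4.65, 0, -0.73],
])

```text
clock: 31.45
ee_pos: [0.5545, -0.2429, 0.0349]
tool_rot: [1.0, -0.009, 0.001, 0.001]
wrist_force: [-0.5, 0.2, -0.9]
finger_gap: 0.0758
finger_force: 0.0
```

Run:
```python
from h import *
print(sense()['wrist_force']); go([.5556,-.2422,.0355],-90.9)
```

```text
[-0.53606442  0.24757875 -0.90654675]
at [ 0.5545 -0.2429  0.0349] yaw -91.0 q6 0.98 shift cm [ 0.11 -0.07 -0.06] twist -0.0022720196969967495 gap 0.0758 t 31.45
```

play_rows([
  [0.1, 0, -0.1, 0, -0.5],
  [0.1, 0, -0.1, 0, 0.5],
  [0.1, 0, -0.1, 0, 1],
  [0.1, 0, -0.1, 0, 1],
  [0.1, 0, -0.1, 0, 1],
  [0.1, 0, -0.1, 0, 1],
])

```text
clock: 31.95
ee_pos: [0.5552, -0.2428, 0.0353]
tool_rot: [1.0, -0.009, 0.001, 0.001]
wrist_force: [-0.1, 0.8, 5.9]
finger_gap: 0.0602
finger_force: 30.0
```

Run:
```python
from h import *
print(sense()['wrist_force']); go([.5556,-.2422,.0355],-90.9)
```

```text
[-0.08977764  0.78983916  5.94787716]
at [ 0.5552 -0.2428  0.0353] yaw -91.0 q6 0.98 shift cm [ 0.04 -0.06 -0.02] twist -0.0024342822629370028 gap 0.0602 t 31.95
```

play_rows([
  [0, 0, -0.5, 0, 1],
  [0, 0, -2, 0, 1],
  [0, 0, -5, 0, 1],
  [0, 0, -9, 0, 1],
  [0, 0, -13, 0, 1],
  [0, 0, -17, 0, 1],
  [0, -3, -20, 0, 1],
  [1, -7, -22, -0.1, 1],
  [2, -11, -22, -0.2, 1],
  [3, -15, -22, -0.3, 1],
  [4, -19, -22, -0.42, 1],
  [5, -22, -22, -0.54, 1],
  [5.5, -24, -22, -0.66, 1],
  [5.5, -24, -22, -0.78, 1],
  [5.5, -24, -22, -0.9, 1],
  [5.5, -24, -22, -1.02, 1],
  [5.5, -24, -22, -1.14, 1],
  [5.5, -24, -22, -1.26, 1],
  [5.5, -24, -22, -1.38, 1],
  [5.5, -24, -22, -1.5, 1],
])

```text
clock: 33.62
ee_pos: [0.6133, -0.0031, 0.2538]
tool_rot: [0.736, 0.677, -0.0, -0.001]
wrist_force: [0.7, -0.1, -1.3]
finger_gap: 0.0603
finger_force: 30.0
```

play_rows([
  [0, 0, 1, -0.11, 1],
  [0, 0, 3, -0.115, 1],
  [0, 0, 6, -0.115, 1],
  [0, 0, 6, -0.115, 1],
  [0, 0, 6, -0.115, 1],
  [0, 0, 6, -0.115, 1],
])

```text
clock: 34.12
ee_pos: [0.6141, -0.0034, 0.1952]
tool_rot: [0.698, 0.716, 0.0, 0.0]
wrist_force: [0.9, -0.1, -0.5]
finger_gap: 0.06
finger_force: 30.0
```

```bash
cat > m13.py <<'E'
from h import *
import pickle
im,ci=snap('wrist','19'); pickle.dump((im,ci),open('19.pkl','wb'))
print(sense()['wrist_force']); go([.6115,-.001,.1205],1.7)
g=im.astype(int).sum(2)//3
for r in (10,30,60,120,180,230): print(r,'|',' '.join(map(str,g[r,200:370:4])))
print('col',' '.join(map(str,g[0:240:4,262])),'|',' '.join(map(str,g[0:240:4,300])))
E
python3 m13.py
```

```text
[ 0.57247821  0.79261552 -0.23736733]
at [ 0.6147 -0.0035  0.196 ] yaw 1.5 q6 -0.22 shift cm [ 0.26 -0.33  7.55] twist -0.003706643434714078 gap 0.0603 t 34.1667
10 | 126 126 125 125 125 125 126 173 177 176 162 126 125 125 125 126 145 176 176 177 177 177 178 176 177 178 178 178 176 178 178 177 177 178 178 178 177 178 177 178 177 178 177
30 | 125 126 125 125 125 125 125 60 78 76 76 79 78 78 78 79 79 77 77 79 77 78 79 77 78 79 79 77 79 79 78 77 77 172 178 178 178 179 178 178 178 178 179
60 | 96 80 88 88 88 88 88 88 87 87 88 87 88 88 88 88 87 88 87 88 88 87 88 87 87 88 87 88 120 121 121 120 121 121 120 120 120 120 121 120 121 132 160
120 | 95 94 80 88 88 88 87 88 88 87 88 87 87 88 87 87 88 88 88 87 88 88 88 88 87 88 87 88 88 88 87 87 87 87 87 88 87 87 116 120 38 155 178
180 | 93 93 92 81 87 87 87 86 87 87 87 86 87 87 87 87 87 87 87 87 86 87 87 87 86 86 87 87 86 86 86 87 86 87 87 87 95 120 121 20 48 180 180
230 | 125 90 90 20 84 86 86 85 87 86 86 86 86 86 86 86 86 86 86 86 86 86 86 86 86 85 86 85 86 85 85 85 85 85 86 86 119 119 121 109 126 180 180
col 177 177 172 125 125 122 78 80 80 80 79 79 88 88 88 87 88 87 88 88 88 87 88 88 88 88 88 87 88 88 87 88 87 87 87 88 87 87 87 87 86 87 86 87 86 87 86 86 86 87 87 86 86 86 86 86 86 86 86 85 | 177 177 178 178 177 175 77 79 79 79 79 80 87 88 88 88 87 88 87 87 88 87 87 87 87 87 88 87 88 88 88 88 88 88 87 87 87 87 87 86 86 87 87 87 87 86 87 87 87 87 87 87 86 86 87 86 86 86 86 85
```

Run:
```python
from h import *
import pickle
im,ci=pickle.load(open('19.pkl','rb'))
print(plane(ci,[(262,46.5),(300,46.5),(204,58),(356,58)],.196-.0353+.015)); print('plate end',plane(ci,[(262,22.5),(300,22.5)],.084),proj(ci,[.61,.105,.093]))
```

```text
[[0.60401917 0.09595776 0.1757    ]
 [0.61816089 0.09633302 0.1757    ]
 [0.58227111 0.09144793 0.1757    ]
 [0.63936627 0.09296146 0.1757    ]]
plate end [[0.59870212 0.12203069 0.084     ]
 [0.62165105 0.12264088 0.084     ]] [[279.92675112  51.77708064]]
```

play_rows([
  [0.25, -0.25, 3, -0.003, 1],
  [0.25, -0.25, 5.5, -0.003, 1],
  [0.25, -0.25, 6.6, -0.003, 1],
  [0.25, -0.25, 6.9, -0.003, 1],
  [0.25, -0.25, 6.9, -0.003, 1],
  [0.25, -0.25, 6.9, -0.003, 1],
])

```text
clock: 34.67
ee_pos: [0.6125, -0.0011, 0.127]
tool_rot: [0.697, 0.717, 0.001, 0.001]
wrist_force: [0.6, 1.3, -0.7]
finger_gap: 0.0606
finger_force: 30.0
```

Run:
```python
from h import *
print(sense()['wrist_force']); go([.6115,-.001,.1193],1.7)
```

```text
[ 0.58271656  1.28289646 -0.70363435]
at [ 0.6125 -0.0011  0.127 ] yaw 1.7 q6 -0.22 shift cm [ 0.02 -0.1   0.77] twist -0.0007098195316632476 gap 0.0606 t 34.6667
```

play_rows([
  [0.08, -0.1, 0.3, 0, 1],
  [0.08, -0.1, 0.55, 0, 1],
  [0.08, -0.1, 0.7, 0, 1],
  [0.08, -0.1, 0.75, 0, 1],
  [0.08, -0.1, 0.75, 0, 1],
])

```text
clock: 35.08
ee_pos: [0.6108, -0.0001, 0.1193]
tool_rot: [0.697, 0.717, 0.0, 0.001]
wrist_force: [-3.3, 0.6, 5.8]
finger_gap: 0.0602
finger_force: 30.0
```

Run:
```python
from h import *
print(sense()['wrist_force']); go([.6115,-.000,.1193],1.7)
```

```text
[-3.25984992  0.60179855  5.81045666]
at [ 6.108e-01 -1.000e-04  1.193e-01] yaw 1.7 q6 -0.22 shift cm [ 0.01  0.07 -0.  ] twist -0.0005301825035106238 gap 0.0602 t 35.0833
```

play_rows([
  [0, 0, -0.05, 0, 0],
  [0, 0, -0.1, 0, -1],
  [0, 0, -0.1, 0, -1],
  [0, 0, -0.1, 0, -1],
  [0, 0, -1.5, 0, -1],
  [0, 0, -5, 0, -1],
  [0, 0, -9, 0, -1],
  [0, 0, -13, 0, -1],
  [-3, 0, -16, 0.12, -1],
  [-6, -1, -17, 0.24, -1],
  [-10, -2, -17, 0.36, -1],
  [-14, -3, -17, 0.48, -1],
  [-18, -4, -17, 0.6, -1],
  [-22, -5, -17, 0.72, -1],
  [-24, -5, -17, 0.84, -1],
  [-24, -5, -17, 0.96, -1],
  [-24, -5, -17, 1.08, -1],
  [-24, -5, -17, 1.2, -1],
  [-24, -5, -17, 1.32, -1],
  [-24, -5, -17, 1.44, -1],
])

```text
clock: 36.75
ee_pos: [0.5671, -0.2416, 0.2874]
tool_rot: [0.997, 0.077, -0.0, -0.0]
wrist_force: [0.1, 0.9, 0.5]
finger_gap: 0.0879
finger_force: 0.0
```

play_rows([
  [0, 0, 0, 0.12, -1],
  [0, 0, 0, 0.18, -1],
  [0, 0, 0, 0.18, -1],
  [0, 0, 0, 0.18, -1],
])

```text
clock: 37.08
ee_pos: [0.5672, -0.2415, 0.2875]
tool_rot: [1.0, -0.009, -0.0, -0.0]
wrist_force: [-0.0, -0.3, 0.1]
finger_gap: 0.0885
finger_force: 0.0
```

```bash
cat > m14.py <<'E'
from h import *
from m11 import quad
import pickle
im,ci=snap('wrist','20'); pickle.dump((im,ci),open('20.pkl','wb'))
go([.5556,-.2422,.1],-90.9)
g=im.astype(int).sum(2)//3
for r in (120,180,240): print(r,'|',' '.join(map(str,g[r,180:400:5])))
print('col',' '.join(map(str,g[50:290:5,284])))
for z in (.0,.009): print(quad(im,ci,z,0,60,(195,80,372,290)))
E
python3 m14.py
```

```text
at [ 0.5672 -0.2415  0.2875] yaw -91.0 q6 0.99 shift cm [-1.15  0.1  18.75] twist -0.0023009787092657698 gap 0.0882 t 37.1333
120 | 96 131 132 132 132 132 132 132 132 131 132 132 132 132 132 124 51 25 129 128 128 131 134 127 142 18 128 133 133 133 133 134 133 134 133 134 134 133 134 134 134 134 134 134
180 | 88 91 130 130 130 131 130 130 131 130 130 130 130 131 131 122 86 21 138 140 142 142 146 144 102 20 132 131 132 131 131 131 132 132 132 132 132 132 132 132 132 132 132 132
240 | 129 130 130 130 129 129 130 129 130 129 130 129 130 129 129 130 91 19 128 121 125 132 120 133 89 22 130 130 131 130 130 130 130 130 130 131 130 130 130 131 130 131 131 131
col 135 106 126 134 134 134 133 133 133 20 25 135 142 137 131 125 140 135 146 141 140 131 139 142 135 143 143 136 132 151 139 133 111 141 134 117 141 135 127 21 34 126 130 130 57 52 129 129
(array([ 260,   93,   50,  158, 2449], dtype=int32), (0.5599305419921875, -0.24288291931152345), (56.50956726074219, 192.5196075439453), 89.17544555664062)
(array([ 260,   93,   50,  158, 2449], dtype=int32), (0.5618233642578125, -0.24286099243164064), (55.26344680786133, 188.27435302734375), 89.17549133300781)
```

play_rows([
  [-0.3, 0.1, 4, 0, -0.64],
  [-0.55, 0.13, 8, 0, -0.64],
  [-0.55, 0.13, 12, 0, -0.64],
  [-0.55, 0.13, 16, 0, -0.64],
  [-0.55, 0.13, 20, 0, -0.64],
  [-0.55, 0.13, 21, 0, -0.64],
  [-0.55, 0.13, 21, 0, -0.64],
  [-0.55, 0.13, 21, 0, -0.64],
  [-0.55, 0.13, 21, 0, -0.64],
])

```text
clock: 37.88
ee_pos: [0.5636, -0.2439, 0.0807]
tool_rot: [1.0, -0.01, 0.002, 0.001]
wrist_force: [0.1, -0.6, 0.5]
finger_gap: 0.0723
finger_force: 0.0
```

```bash
cat > m15.py <<'E'
from h import *
import pickle
im,ci=snap('wrist','21'); pickle.dump((im,ci),open('21.pkl','wb'))
go([.5618,-.2429,.0275],-90.9)
g=im.astype(int).sum(2)//3
for r in (120,180,230): print(r,'|',' '.join(map(str,g[r,210:356:3])))
E
python3 m15.py
```

```text
at [ 0.5637 -0.2439  0.081 ] yaw -91.1 q6 0.99 shift cm [-0.22 -0.12  5.35] twist -0.0040176539814477975 gap 0.0724 t 37.9333
120 | 133 132 132 133 125 91 91 38 19 19 20 21 164 153 155 149 139 132 137 137 137 139 139 140 140 140 140 140 140 141 141 153 158 154 149 151 92 16 21 21 20 78 133 133 133 132 133 133 133
180 | 132 133 133 132 132 132 92 92 38 19 21 24 28 128 132 132 137 136 126 148 143 142 142 145 145 146 143 144 133 128 127 132 138 148 146 135 19 20 19 20 44 132 132 133 133 132 132 132 132
230 | 132 132 132 131 132 132 92 91 91 25 20 19 20 76 138 138 132 135 140 134 135 135 135 136 137 137 138 140 141 142 142 139 142 149 142 122 15 21 20 23 128 132 132 132 132 132 132 132 133
```

play_rows([
  [-0.2, 0, 2, 0, -0.64],
  [-0.2, 0, 4, 0, -0.64],
  [-0.2, 0, 4.9, 0, -0.64],
  [-0.2, 0, 5.2, 0, -0.64],
  [-0.2, 0, 5.2, 0, -0.64],
  [-0.2, 0, 5.2, 0, -0.64],
])

```text
clock: 38.43
ee_pos: [0.5606, -0.2432, 0.0271]
tool_rot: [1.0, -0.01, 0.001, 0.001]
wrist_force: [-0.4, 0.4, 0.1]
finger_gap: 0.0725
finger_force: 0.0
```

Run:
```python
from h import *
print(sense()['wrist_force']); go([.5618,-.2429,.0275],-90.9)
```

```text
[-0.446681    0.35400929  0.06435889]
at [ 0.5606 -0.2432  0.0271] yaw -91.1 q6 0.99 shift cm [ 0.12 -0.03 -0.04] twist -0.004349691111784532 gap 0.0725 t 38.4333
```

play_rows([
  [0.1, 0, -0.08, 0, 0],
  [0.1, 0, -0.08, 0, 1],
  [0.1, 0, -0.08, 0, 1],
  [0.1, 0, -0.08, 0, 1],
  [0.1, 0, -0.08, 0, 1],
  [0.1, 0, -0.08, 0, 1],
])

```text
clock: 38.93
ee_pos: [0.5615, -0.2431, 0.0276]
tool_rot: [1.0, -0.01, 0.001, 0.001]
wrist_force: [0.3, 0.8, 6.6]
finger_gap: 0.0553
finger_force: 30.0
```

Run:
```python
from h import *
print(sense()['wrist_force']); go([.5618,-.2429,.0275],-90.9)
```

```text
[0.25764191 0.81695874 6.55592146]
at [ 0.5615 -0.2431  0.0276] yaw -91.2 q6 0.99 shift cm [ 0.03 -0.03  0.01] twist -0.004437635269872083 gap 0.0553 t 38.9333
```

play_rows([
  [0, 0, -0.5, 0, 1],
  [0, 0, -2, 0, 1],
  [0, 0, -5, 0, 1],
  [0, 0, -9, 0, 1],
  [0, 0, -13, 0, 1],
  [0, 0, -17, 0, 1],
  [0, -3, -21, 0, 1],
  [1, -7, -23, -0.1, 1],
  [2, -11, -23, -0.2, 1],
  [3, -15, -23, -0.3, 1],
  [4, -19, -23, -0.42, 1],
  [4.5, -22, -23, -0.54, 1],
  [4.7, -24, -23, -0.66, 1],
  [4.7, -24.3, -23, -0.78, 1],
  [4.7, -24.3, -23, -0.9, 1],
  [4.7, -24.3, -23, -1.02, 1],
  [4.7, -24.3, -23, -1.14, 1],
  [4.7, -24.3, -23, -1.26, 1],
  [4.7, -24.3, -23, -1.38, 1],
  [4.7, -24.3, -23, -1.5, 1],
])

```text
clock: 40.6
ee_pos: [0.6121, -0.0004, 0.256]
tool_rot: [0.736, 0.676, -0.0, -0.001]
wrist_force: [-0.1, -0.6, -0.4]
finger_gap: 0.0548
finger_force: 30.0
```

play_rows([
  [0, 0, 1, -0.11, 1],
  [0, 0, 3, -0.12, 1],
  [0, 0, 5.5, -0.12, 1],
  [0, 0, 5.5, -0.12, 1],
  [0, 0, 5.5, -0.12, 1],
  [0, 0, 5.5, -0.12, 1],
])

```text
clock: 41.1
ee_pos: [0.6129, -0.0007, 0.2024]
tool_rot: [0.697, 0.717, 0.0, 0.0]
wrist_force: [0.2, -0.5, 0.4]
finger_gap: 0.0554
finger_force: 30.0
```

```bash
cat > m16.py <<'E'
from h import *
import pickle
im,ci=snap('wrist','22'); pickle.dump((im,ci),open('22.pkl','wb'))
print(sense()['wrist_force']); go([.6115,-.000,.127],1.7)
g=im.astype(int).sum(2)//3
for r in (30,60,120,180,230): print(r,'|',' '.join(map(str,g[r,200:370:4])))
print('col',' '.join(map(str,g[0:120:3,262])),'|',' '.join(map(str,g[0:120:3,300])))
E
python3 m16.py
```

```text
[-0.17204568  0.11212951 -1.1051878 ]
at [ 0.6133 -0.0008  0.2031] yaw 1.7 q6 -0.22 shift cm [ 0.08 -0.2   7.61] twist -0.000722704053693353 gap 0.0554 t 41.15
30 | 126 126 126 126 126 126 126 126 130 68 68 67 68 67 67 67 67 67 65 65 66 66 66 66 64 70 70 67 69 68 67 67 67 171 179 179 178 179 179 179 179 178 179
60 | 60 68 95 23 23 23 24 23 23 23 23 23 23 22 22 23 24 23 22 23 23 23 22 23 23 23 23 23 30 68 48 92 56 33 30 29 30 31 35 72 108 133 162
120 | 95 94 94 29 23 24 22 21 133 149 151 144 136 129 138 138 137 137 137 137 138 137 137 136 134 134 135 135 144 146 140 139 142 74 23 23 22 23 22 20 30 69 179
180 | 120 94 94 93 27 23 24 23 21 127 136 142 147 135 132 135 136 135 135 135 135 136 136 135 135 135 134 134 128 134 131 129 131 16 23 24 22 21 19 20 169 179 181
230 | 126 119 90 90 20 23 23 24 23 62 153 156 156 155 151 134 134 135 135 134 135 135 135 136 136 135 135 123 125 125 129 129 49 21 21 23 23 129 123 111 152 181 181
col 178 178 178 178 146 127 126 127 126 125 66 79 79 78 79 79 77 57 58 47 23 22 22 22 22 20 22 22 110 116 117 118 119 121 135 139 139 138 139 138 | 178 178 178 178 178 179 178 178 178 179 70 80 80 80 79 79 80 58 58 41 23 22 23 22 23 22 23 23 119 122 121 122 127 130 136 137 136 135 136 136
```

play_rows([
  [0.08, -0.15, 3, 0, 1],
  [0.08, -0.15, 5.5, 0, 1],
  [0.08, -0.15, 6.6, 0, 1],
  [0.08, -0.15, 6.9, 0, 1],
  [0.08, -0.15, 6.9, 0, 1],
  [0.08, -0.15, 6.9, 0, 1],
])

```text
clock: 41.65
ee_pos: [0.6122, -0.0001, 0.1342]
tool_rot: [0.697, 0.717, 0.001, 0.001]
wrist_force: [0.0, -0.8, -0.8]
finger_gap: 0.0554
finger_force: 30.0
```

Run:
```python
from h import *
import pickle
im,ci=pickle.load(open('22.pkl','rb')); print(plane(ci,[(262,57.5),(300,57.5)],.1845))
print(sense()['wrist_force']); go([.6113,0,.1266],1.7)
```

```text
[[0.60260343 0.09468166 0.1845    ]
 [0.61670958 0.09509759 0.1845    ]]
[ 0.03221897 -0.82735046 -0.84094809]
at [ 6.122e-01 -1.000e-04  1.342e-01] yaw 1.7 q6 -0.22 shift cm [ 0.01 -0.09  0.76] twist -0.0006544627749325794 gap 0.0554 t 41.65
```

play_rows([
  [0, -0.09, 0.3, 0, 1],
  [0, -0.09, 0.55, 0, 1],
  [0, -0.09, 0.7, 0, 1],
  [0, -0.09, 0.75, 0, 1],
  [0, -0.09, 0.75, 0, 1],
])

```text
clock: 42.07
ee_pos: [0.6107, -0.0, 0.1266]
tool_rot: [0.697, 0.717, 0.0, 0.001]
wrist_force: [-3.8, -0.1, 7.2]
finger_gap: 0.0554
finger_force: 30.0
```

Run:
```python
from h import *
print(sense()['wrist_force']); go([.6113,0,.1266],1.7)
```

```text
[-3.79384659 -0.12064652  7.19218138]
at [ 0.6107 -0.      0.1266] yaw 1.7 q6 -0.22 shift cm [-0.    0.06  0.  ] twist -0.0005925520774452913 gap 0.0554 t 42.0667
```

Contact is made. Release, lift clear, and check the stack numerically from above.

play_rows([
  [0, 0, -0.05, 0, 0],
  [0, 0, -0.1, 0, -1],
  [0, 0, -0.1, 0, -1],
  [0, 0, -0.1, 0, -1],
  [0, 0, -1.5, 0, -1],
  [0, 0, -5, 0, -1],
  [0, 0, -9, 0, -1],
  [0, 0, -13, 0, -1],
  [-2, 0, -15, 0, -1],
  [-4, 0, -16, 0, -1],
  [-6, 0, -16, 0, -1],
  [-6, 0, -16, 0, -1],
  [-6, 0, -16, 0, -1],
  [-6, 0, -16, 0, -1],
])

```text
clock: 43.23
ee_pos: [0.6115, -0.0593, 0.2842]
tool_rot: [0.697, 0.717, -0.0, -0.001]
wrist_force: [0.6, -0.4, -0.7]
finger_gap: 0.0879
finger_force: 0.0
```

```bash
cat > m17.py <<'E'
from h import *
import pickle
np.set_printoptions(precision=4,suppress=True)
im,ci=snap('wrist','23'); pickle.dump((im,ci),open('23.pkl','wb')); go([.6113,0,.2],1.7)
g=im.astype(int).sum(2)//3
for r in (100,130,160,200,240): print(r,'|',' '.join(map(str,g[r,200:370:4])))
print('col',' '.join(map(str,g[0:160:3,282])))
from itertools import product
for n,w,L,z in (('plate',.032,.122,.084),('strip',.03,.105,.093),('sheet',.0305,.1,.099),('boat',.028,.095,.108)):
    a=np.radians(1.7); P=[[.6115+s*w*np.cos(a)-L*np.sin(a),s*w*np.sin(a)+L*np.cos(a),z] for s in(-1,1)]+[[.6115+s*w*np.cos(a),s*w*np.sin(a),z] for s in(-1,1)]
    print(n,proj(ci,P).round(0).tolist())
E
python3 m17.py
```

```text
at [ 0.6116 -0.059   0.2842] yaw 1.7 q6 -0.32 shift cm [5.89 0.16 8.42] twist -0.000201362927836349 gap 0.0884 t 43.2833
100 | 101 100 101 100 80 75 74 74 55 74 73 73 62 25 26 165 177 178 180 179 181 173 176 174 164 155 161 50 23 27 63 23 23 23 22 15 52 105 142 144 145 146 146
130 | 101 101 100 101 100 46 15 12 11 15 46 73 71 21 24 104 165 168 153 151 161 160 167 143 153 152 150 25 24 42 92 104 104 104 104 104 104 106 146 146 146 145 145
160 | 101 100 101 101 101 74 73 73 72 71 73 73 71 31 23 72 156 151 152 155 157 161 166 167 167 173 164 20 25 66 21 23 16 84 112 146 154 130 146 145 146 146 146
200 | 144 144 144 144 136 100 94 102 97 72 13 14 16 61 24 29 141 137 138 151 160 165 171 176 176 162 152 22 25 85 105 106 105 106 104 104 107 145 146 145 146 146 146
240 | 143 144 143 144 144 144 144 144 145 144 144 145 145 128 57 59 60 58 61 60 61 60 58 60 60 60 60 59 60 140 145 145 145 145 146 145 145 146 146 146 146 146 87
col 22 21 23 17 41 134 140 145 152 155 157 160 160 160 161 133 127 123 154 156 156 159 161 164 169 156 159 155 158 162 162 160 163 171 157 146 156 158 160 163 164 167 162 155 155 156 157 161 164 167 176 180 158 160
plate [[245.0, -30.0], [324.0, -30.0], [249.0, 126.0], [319.0, 126.0]]
strip [[247.0, -9.0], [322.0, -9.0], [250.0, 127.0], [318.0, 127.0]]
sheet [[245.0, -4.0], [324.0, -4.0], [249.0, 127.0], [319.0, 127.0]]
boat [[248.0, -0.0], [321.0, -0.0], [251.0, 128.0], [318.0, 128.0]]
```

```bash
python3 -c "
from h import *
print(ctrl.close_job())"
```

```text
the job is handed in; nothing more can be done
None
```

The job is handed in at about 43 s of robot time: both tubes there were (I found no third) are seated in the two end places, and the plate, strip boat, grey sheet and black boat are stacked over them in that order, each within about 1–2 mm of centre by my measurements, with the loupe and tweezers untouched.

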